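# Set a board to the flip stop on a crosscut jig

### The job

Get the long board ready for its saw cut on the crosscut jig: swing the flip stop on the fence all the way down, then push the board along the jig until its long edge lies flat against the fence and its left end touches the stop. Only push with the fingers: keep the board flat on the jig, never pick it up, leave the stop down, and leave the offcut, tape measure, glue bottle and saw where they are.

Things in the scene. Friction and masses are not known exactly. Their poses are not given: they have to be found in the camera images.
- jig: Crosscut jig for a hand saw, screwed to the bench, immovable: plywood base 18 mm thick with an aluminium fence along its far side. Origin on the bench surface; x points away from the robot, square to the fence, y along the fence to the left. Base spans x -130 to 130, y -290 to 220 mm, top at z = 18 mm.
- fence (a point): Point at the foot of the fence's flat front face (the face towards the robot), on the base top, at jig x = 70, y = -30 mm, where a thin saw slot crosses base and fence. Axes as the jig's. The fence runs the whole length of the base in y, is 25 mm thick (jig x = 70 to 95 mm) and 50 mm tall above the base (top at z = 68 mm).
- stop: Dark steel carriage of the flip stop, locked on top of the fence; its place along the fence varies. 36 mm wide in y, knob top 34 mm above the fence. Origin on the fence's top front edge (jig x = 70, z = 68 mm) in the arm's middle plane; axes as the jig's. Lugs reach 20 mm in front of the fence, holding the hinge pin, along y at x = -14, z = +14 mm from this origin. No part is below the fence top.
- flip (a joint): Angle (rad) of the flip arm about its pin: 0 = fully down, hanging in front of the fence, at a firm limit; 1.57 = level, pointing at the robot; 2.0 = largest. Starts raised, 1.0 to 1.75. Stiff hinge (0.06 N m, 1 to 2 N near the end): it stays where it is left. Can be pressed down from above, then pushed by its foot towards the fence.
- flip_tip (a point): Middle of the flip arm's free end, 62 mm from the pin. The arm is an aluminium bar 12 mm wide in y and 14 mm deep; its last 24 mm widen to a foot 32 mm deep. When down, the foot's end is 2 mm above the base, its front face 35 mm in front of the fence face, and its right face, which stops the board, is at y = -6 mm in the stop's frame.
- board: Loose dark wooden board lying flat on the jig, 70 (x) x 220 (y) x 19 mm, about 0.2 kg (0.14 to 0.28). Origin in the middle of its underside; y along its length to the left, x across it away from the robot. It starts away from the fence, to the right of the stop and askew by up to 0.2 rad. Pushed slantwise into the fence it can jam.
- board_end (a point): Centre of the board's left end face (board y = +110 mm, half its thickness up), the end that must touch the stop.
- edge_left (a point): Point on the board's long edge facing the fence, 5 mm from its left end, half its thickness up.
- edge_right (a point): Point on the board's long edge facing the fence, 5 mm from its right end, half its thickness up.
- offcut: Loose bystander: short piece of the same wood, 45 x 70 x 19 mm, on the near left corner of the jig's base. Origin in the middle of its underside.
- tape: Loose bystander: grey tape measure standing on the bench left of the jig, 68 x 40 x 66 mm. Origin in the middle of its underside.
- glue: Loose bystander: white glue bottle, 64 mm across, 190 mm tall, on the bench left of the jig. Origin in the middle of its underside.
- saw: Loose bystander: back saw with a straight wooden handle lying on the bench right of the jig, 460 mm long, about 60 mm wide, up to 22 mm high. Origin on its underside where handle and blade meet; x along the blade.
There are look-alikes about, which are no part of the job. Of the things like the board, leave any that is green or grey; of the rest the larger one is meant.

How it is judged:
By the outcome, as a careful person would: the job done as asked, in the order asked, and still so for the second after the job is handed in, with the robot touching nothing.
It also fails if it takes over 72 s, if anything falls off the work surface, if the arm or the gripper's body presses on something with over 40 N, if the wrist force passes 120 N, or if a joint passes its speed limit or range.

### The arm

A 6-joint arm with a two-finger parallel gripper is mounted at the origin on the work surface. World frame = base frame: x ahead of the robot, y to its left, z up, the work surface at z = 0. Lengths are in m, angles in rad, forces in N, time in s.
With the tool pointing down it reaches from about 0.35 to 0.775 m from the base axis. Payload 5.5 kg.
Tool frame: the origin (TCP) lies between the finger pads; the fingertips stand 19 mm ahead of it and the grasp point (between the pads) is the TCP; z points along the fingers, y is the line along which they close (so a half turn about z gives the same grasp; the last joint's range is limited). The gripper opens to 85 mm and grips with 20 to 120 N. Pads are 22 mm wide; open, the fingers measure 114 mm over their backs; the gripper's body (76 mm by 85 mm) begins 54 mm behind the grasp point. The pads swing forward as they close: fully open they stand 13 mm farther back than shut.
Start: joints at [-1.303, 0.313, 0.046, 1.304, 0, 1.431], TCP at [0.228, -0.528, 0.217] pointing down, gripper open.
Joint ranges: [-2.76, 2.76], [-0.86, 1.69], [-1.03, 1.26], [-2.2, 2.34], [-1.47, 1.5], [-3.14, 3.14]. Speed limits (rad/s): [2.57, 2.57, 3.14, 3.14, 3.14, 3.14].

### API

Orientations are given as a unit quaternion [w, x, y, z].
In Python, from workcell import env gives the robot as it stands.
- The arm moves only by the shell command python3 -m pendant 'ROWS' [FORCE]. ROWS is JSON, a list of rows, each an object with "travel": the shift along the tool's x, y, z scaled (see below), a list of three; "rot": the turn, a rotation vector about the tool's x, y, z scaled (see below), a list of three; "fingers": the opening, from -1 (shut) to 1 (fully open). In form: [{"travel": [dx, dy, dz], "rot": [wx, wy, wz], "fingers": fingers}, ...]. A call has 1 to 10 rows; each row is the pose to reach, as a shift and turn from the pose commanded when the call began, along the tool's axes at that moment; what a row does not reach only later rows make up. The controller multiplies each number of a shift by 0.12 m and each number of a turn by 60 degrees. A row lasts 1/10 s, in which the tool goes at most 50 mm and 8.59 degrees, less where a joint would pass 70% of its speed; a pose out of reach is approached as far as the arm can. A call with a number of a shift or a turn outside -1 to 1 is refused whole. A call with a gripper value outside its range is refused whole. The fingers move at their own pace and stop on an object; FORCE is the grip in N (left out, the last holds). Time passes only in rows, so rows that repeat a pose let the fingers close. It gives the time, the measured TCP pose, the force, the opening and the grip force at its end, in the units of the state.
- env.get_state(): the state, without advancing time (a new reading comes with each control period).
- env.read_camera(name): name is "side" or "top"; returns (picture, depth): 480x640x3 uint8, blue, green, red; 480x640 float32, m along the optical axis (not along the pixel's ray), 0 where there is no reading.
- env.camera_model(name): a dict with "fovy" (degrees; the focal length in pixels is half the picture's height over the tangent of half this angle, whatever the lens; pixels are square), "cx", "cy" (the principal point, pixels), "rvec" (rotation vector, rad) and "tvec" (3), from world to camera coordinates, as OpenCV has them. Camera axes: x right, y down, z forward; pixel columns grow to the right and rows downward; lengths in m; the calibration is good to about 2 mm. A picture is of the moment at which its call begins. camera_model takes no time and is no camera call.
- env.hand_in(): hands the job in; it is judged then, once.
Trained networks look in the newest picture that a camera, given by its name, has taken for a name from the list of things; names that differ only in an ending like _2 or _b are one class to them, and where a whole thing is asked for, a point or a joint stands for the part that bears it (a point fixed in the world has none). Each returns a list of dicts, best first, with "conf" (0 to 1); they miss things now and then, are a little off and sometimes report something else, mostly with a low value. They report only what shows in the picture. A call takes as long as a camera call. They do not tell look-alikes from the thing itself.
- env.outline_of(camera, target): "mask" (480x640 bool, what is visible of it) and "xy" ([column, row] in pixels, amid what is visible of it).
The state is a dict: "clock": time; "joint_pos": joint angles; "qvel": joint speeds; "tau": joint torques, N m; "tcp_pos": TCP position; "orientation": TCP orientation; "wrist_force": force on the tool from outside, world axes, zero at the start; "ft_torque": the same for the moment, N m; "finger_gap": finger opening in m; "grip_force": force on a finger pad.
Only numpy, scipy, OpenCV 4.12 (cv2) and the standard library are available. Lean on these libraries where they do the work, as an engineer would, in place of code of your own. Each camera call takes 0.05 s, during which the arm holds its last target. There are 200 camera calls.

## Working session

There is one attempt and no reset: what is moved stays moved. The work goes in short steps, Python scripts to look and compute and a shell command to move; the robot and the scene stay as the last step left them, time stands still between calls to the robot, and variables do not carry over. Pictures are saved under pics/ and viewed, at most 10 in all, crops included, and the job is handed in when it is done.

```bash
mkdir -p pics; ls; python3 - <<'E'
from workcell import env
import cv2,numpy as np
s=env.get_state()
print({k:np.round(v,3).tolist() for k,v in s.items()})
for n in("top","side"):
    im,d=env.read_camera(n); cv2.imwrite(f"pics/{n}0.png",im); np.save(f"{n}0.npy",d)
    print(n,env.camera_model(n))
E
```

```text
pics
{'clock': 0.0, 'joint_pos': [-1.303, 0.314, 0.045, 1.304, -0.0, 1.431], 'qvel': [-0.001, -0.001, 0.001, 0.0, -0.0, 0.0], 'tau': [0.001, -48.062, 29.854, 0.019, 0.0, 0.0], 'tcp_pos': [0.228, -0.527, 0.216], 'orientation': [-0.001, 0.979, 0.202, -0.0], 'wrist_force': [0.094, 0.253, -0.297], 'ft_torque': [0.015, 0.008, 0.067], 'grip_force': 0.0, 'finger_gap': 0.085}
top {'fovy': 49.75395202855495, 'cx': 332.7482095863514, 'cy': 229.41405782086073, 'rvec': array([ 2.18462825, -2.14369358,  0.13497559]), 'tvec': array([-0.04916397,  0.4356335 ,  1.42419248])}
side {'fovy': 46.511261200934086, 'cx': 317.60982233163634, 'cy': 235.57267398178055, 'rvec': array([ 2.09077844, -0.37722569,  0.17874956]), 'tvec': array([-0.41963604,  0.13763773,  1.51854897])}
```

View pics/top0.png

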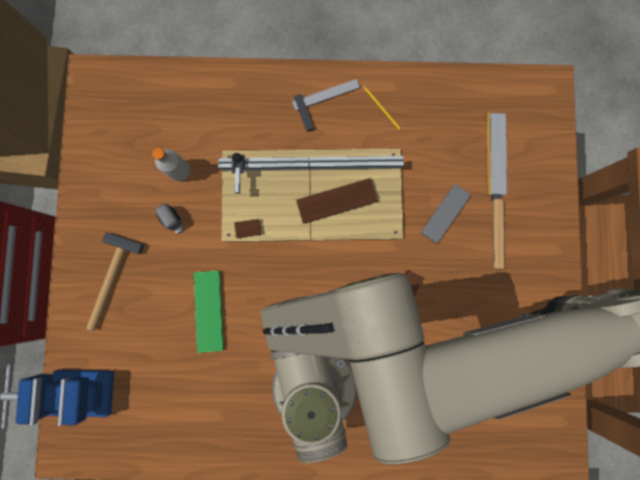

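View pics/side0.png

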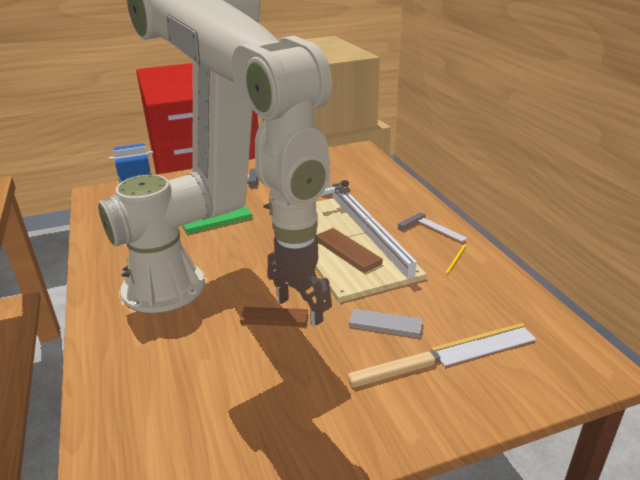

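The top view shows the jig at cols 221-403, rows 150-240. The stop is at about (237,160) with its arm down to (238,190), the dark board at (337,200) and the offcut at (247,228). The green board is at (208,312), the grey one at (446,214) and the saw at (498,190). In the side view a second brown board lies at (275,317) and the jig's board is at (348,249). I'll measure all the candidates.

```bash
cat > h.py <<'E'
from workcell import env
import cv2,numpy as np
def cam(n):
    m=env.camera_model(n); f=240/np.tan(np.radians(m["fovy"]/2))
    K=np.array([[f,0,m["cx"]],[0,f,m["cy"]],[0,0,1.]]); R=cv2.Rodrigues(m["rvec"])[0]
    return K,R,m["tvec"]
def cloud(n,d,mask):
    K,R,t=cam(n); v,u=np.nonzero(mask&(d>0))
    p=np.linalg.inv(K)@np.c_[u,v,np.ones(len(u))].T*d[v,u]
    return ((p.T-t)@R)
def at_z(n,uv,z):
    K,R,t=cam(n); r=R.T@np.linalg.inv(K)@np.r_[uv,1]; c=-R.T@t
    return c+r*(z-c[2])/r[2]
def proj(n,p):
    K,R,t=cam(n); q=K@(R@np.asarray(p)+t); return q[:2]/q[2]
E
python3 - <<'E'
from h import *
for n in("top","side"):
    d=env.read_camera(n)[1]
    for t in("board","jig","stop","flip","offcut"):
        for o in env.outline_of(n,t):
            m=o["mask"]
            c=cloud(n,d,m)
            if len(c)<5: continue
            z=np.median(c[:,2])
            r=cv2.minAreaRect((c[:,:2]*1000).astype(np.float32)); 
            print(n,t,round(o["conf"],2),np.round(o["xy"]),m.sum(),"med",np.round(np.median(c,0),3),"z5-95",np.round(np.percentile(c[:,2],[5,95]),3),"rect",np.round(r[0]),np.round(r[1]),round(r[2],1))
            np.save(f"m_{n}_{t}_{int(o['xy'][0])}.npy",m)
im=cv2.imread("pics/top0.png")[130:260,205:420]; a=cv2.resize(im,None,fx=3.6,fy=3.6,interpolation=2)
cv2.imwrite("pics/crop1.png",a)
E
```

```text
top board 0.82 [336. 200.] 1965 med [ 0.517 -0.048  0.036] z5-95 [0.031 0.042] rect [521. -50.] [ 75. 224.] 18.0
top board 0.7 [445. 212.] 1238 med [ 0.491 -0.36   0.014] z5-95 [0.004 0.019] rect [ 492. -363.] [ 60. 180.] 56.1
top board 0.59 [207. 311.] 2187 med [0.204 0.299 0.019] z5-95 [0.011 0.024] rect [205. 303.] [225.  80.] 6.5
top board 0.55 [413. 281.] 208 med [ 0.3   -0.269  0.014] z5-95 [0.006 0.019] rect [ 305. -217.] [145.  63.] 77.8
top jig 0.6 [308. 194.] 13712 med [0.544 0.034 0.018] z5-95 [0.012 0.068] rect [542.  23.] [270. 523.] 2.0
top jig 0.53 [335. 201.] 1973 med [ 0.518 -0.049  0.036] z5-95 [0.03  0.042] rect [521. -47.] [ 77. 222.] 17.8
top stop 0.65 [237. 167.] 355 med [0.593 0.222 0.092] z5-95 [0.074 0.103] rect [577. 221.] [106.  39.] 8.7
top flip 0.62 [234. 184.] 140 med [0.557 0.221 0.088] z5-95 [0.079 0.104] rect [560. 222.] [71. 25.] 15.6
top flip 0.34 [334. 199.] 2061 med [ 0.517 -0.048  0.036] z5-95 [0.028 0.042] rect [521. -49.] [ 77. 226.] 18.0
side board 0.78 [277. 316.] 1155 med [ 0.243 -0.246  0.013] z5-95 [0.003 0.017] rect [ 247. -234.] [ 78. 163.] 65.2
side board 0.73 [388. 322.] 1304 med [ 0.489 -0.369  0.014] z5-95 [0.005 0.018] rect [ 490. -363.] [ 62. 172.] 55.6
side board 0.71 [350. 251.] 1275 med [ 0.516 -0.07   0.036] z5-95 [0.024 0.04 ] rect [517. -52.] [ 76. 228.] 18.3
side board 0.55 [220. 221.] 790 med [0.209 0.271 0.017] z5-95 [0.002 0.023] rect [202. 166.] [372. 228.] 87.9
side jig 0.63 [350. 262.] 6057 med [ 0.575 -0.11   0.019] z5-95 [0.01  0.069] rect [ 531. -188.] [924. 299.] 71.6
side stop 0.67 [342. 185.] 234 med [0.601 0.213 0.085] z5-95 [0.07  0.102] rect [645. 298.] [258.  77.] 57.4
side flip 0.58 [330. 192.] 75 med [0.563 0.217 0.08 ] z5-95 [0.001 0.089] rect [ 430. -103.] [969.  42.] 67.9
```

View pics/crop1.png

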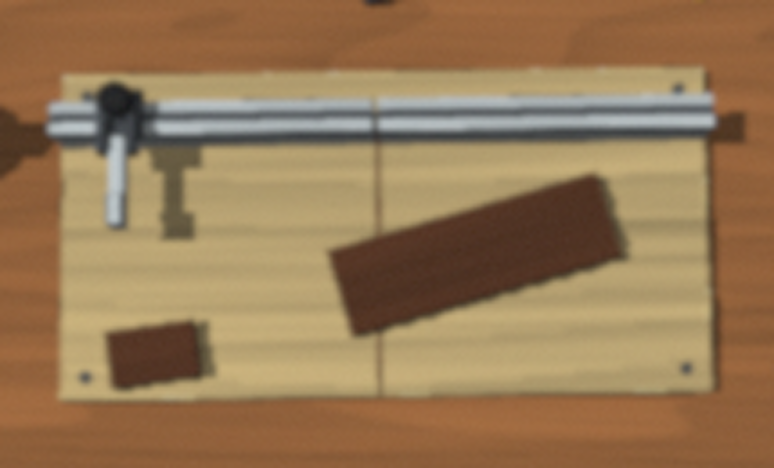

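Candidates: the dark board on the jig at top (336,200), 70 x 222 mm with its top at z = 37 mm. The brown one at side (277,316) is about 60 x 160 mm on the bench. The grey one is at top (445,212) and the green one at (207,311). The crop confirms that the one on the jig is the larger brown board, so it is the one meant. Next I'll fit the jig, fence, stop and arm.

```bash
python3 - <<'E'
from h import *
d=np.load("top0.npy"); al=np.ones_like(d,bool); 
# base corners
for u,v in((62,74),(705,68),(714,391),(58,400)):
    print("corner",np.round(at_z("top",(u/3.6+204.6,v/3.6+129.6),.018),4))
for n in("top","side"):
    d=np.load(n+"0.npy")
    if n=="top":
        box=np.zeros_like(al); box[130:260,205:420]=1
    else:
        box=np.zeros_like(al); box[170:290,320:425]=1
    c=cloud(n,d,box)
    f=c[(abs(c[:,2]-.068)<.004)&(c[:,0]>.55)&(c[:,0]<.7)&(c[:,1]<.17)]
    p=np.polyfit(f[:,1],f[:,0],1); res=f[:,0]-np.polyval(p,f[:,1])
    print(n,"fence",len(f),p,np.percentile(res,[1,5,50,95,99]),"z",np.median(f[:,2]),"y",f[:,1].min(),f[:,1].max())
    b=c[(abs(c[:,2]-.018)<.004)&(c[:,0]<.58)&(c[:,0]>.4)]
    print(" base z",np.median(b[:,2]))
    s=c[(c[:,2]>.073)&(c[:,1]>.15)&(c[:,1]<.29)]
    s=s[np.argsort(s[:,0])]; print(" stop pts"); 
    for lo in np.arange(.50,.64,.01):
        q=s[(s[:,0]>=lo)&(s[:,0]<lo+.01)]
        if len(q): print("  ",round(lo,2),len(q),"y",np.round(np.percentile(q[:,1],[5,50,95]),4),"z",np.round(np.percentile(q[:,2],[5,50,95]),4))
E
```

```text
corner [0.6597 0.2808 0.018 ]
corner [ 0.6752 -0.2311  0.018 ]
corner [ 0.4163 -0.2389  0.018 ]
corner [0.3994 0.2726 0.018 ]
top fence 1065 [-0.03648151  0.62014711] [-1.26844776e-02 -1.14846680e-02 -4.51078269e-05  1.17871124e-02
  1.28745123e-02] z 0.06773371810395713 y -0.22904277296209813 0.16926886332062566
 base z 0.01778604315752325
 stop pts
   0.52 20 y [0.2153 0.2201 0.2261] z [0.0786 0.0958 0.1043]
   0.53 22 y [0.2153 0.2198 0.2261] z [0.0826 0.1006 0.1041]
   0.54 19 y [0.2155 0.2188 0.2258] z [0.0824 0.1002 0.1036]
   0.55 16 y [0.2165 0.2213 0.2268] z [0.0797 0.0843 0.0869]
   0.56 18 y [0.2165 0.2214 0.227 ] z [0.0818 0.0854 0.089 ]
   0.57 19 y [0.2167 0.2224 0.2281] z [0.0825 0.0857 0.09  ]
   0.58 50 y [0.2079 0.2221 0.2362] z [0.0783 0.0883 0.0966]
   0.59 46 y [0.2078 0.2233 0.2373] z [0.0769 0.0899 0.0967]
   0.6 57 y [0.2061 0.2243 0.2409] z [0.0741 0.0899 0.1015]
   0.61 57 y [0.2054 0.2205 0.241 ] z [0.0742 0.098  0.1045]
   0.62 49 y [0.2067 0.2212 0.2373] z [0.0741 0.0984 0.1047]
   0.63 8 y [0.2079 0.2205 0.2393] z [0.0747 0.0869 0.1002]
side fence 662 [-0.0369742   0.61897979] [-0.01399882 -0.01175467 -0.00011152  0.01261477  0.01402655] z 0.06778510925511562 y -0.2364309272881644 0.16933757400025168
 base z 0.017990086449053606
 stop pts
   0.54 7 y [0.209  0.2138 0.2183] z [0.0742 0.0787 0.083 ]
   0.55 14 y [0.2097 0.2158 0.2217] z [0.075  0.0809 0.0873]
   0.56 15 y [0.2118 0.216  0.2236] z [0.0774 0.0826 0.0891]
   0.57 22 y [0.2064 0.2167 0.2289] z [0.0741 0.0826 0.0947]
   0.58 29 y [0.2016 0.214  0.2345] z [0.0766 0.0882 0.0954]
   0.59 31 y [0.2022 0.2093 0.2322] z [0.0751 0.0884 0.0974]
   0.6 32 y [0.2026 0.2118 0.2309] z [0.0746 0.0896 0.0999]
   0.61 37 y [0.2026 0.2112 0.2264] z [0.0759 0.0938 0.1043]
   0.62 26 y [0.2006 0.2104 0.2271] z [0.0752 0.0863 0.1044]
   0.63 6 y [0.2064 0.2166 0.2239] z [0.0786 0.0806 0.0975]
```

The jig yaw is about 0.037 rad, with its fence face at x ≈ 0.607 − 0.037y. The arm is about level: tip at about (0.523, 0.220), foot top at z = 0.104. I'm moving above it with the fingers shut and the tool squared to the jig.

```bash
cat >> h.py <<'E'
from scipy.spatial.transform import Rotation as Ro
def need(x=None,y=None,z=None):
    s=env.get_state(); p=np.array(s["tcp_pos"]); g=np.array([a if a is not None else b for a,b in zip((x,y,z),p)])
    q=s["orientation"]; R=Ro.from_quat([q[1],q[2],q[3],q[0]]).as_matrix()
    print("t",s["clock"],"tcp",np.round(p,4),"toolx yaw",round(np.arctan2(R[1,0],R[0,0]),4),"z",np.round(R[:,2],3),"F",np.round(s["wrist_force"],1),"gap",round(s["finger_gap"],3),"units",np.round(R.T@(g-p)/.12,3))
E
python3 -m pendant '[{"travel":[0.3,-0.3,0],"rot":[0,0,0.12],"fingers":-1},{"travel":[0.6,-0.6,0],"rot":[0,0,0.24],"fingers":-1},{"travel":[1,-1,0],"rot":[0,0,0.353],"fingers":-1},{"travel":[1,-1,0],"rot":[0,0,0.353],"fingers":-1},{"travel":[1,-1,0],"rot":[0,0,0.353],"fingers":-1}]'
for i in 1 2; do :; done
python3 -m pendant '[{"travel":[0.2,-0.4,0],"rot":[0,0,0],"fingers":-1},{"travel":[0.4,-0.8,0],"rot":[0,0,0],"fingers":-1},{"travel":[0.5,-1,0],"rot":[0,0,0],"fingers":-1},{"travel":[0.5,-1,0],"rot":[0,0,0],"fingers":-1}]'
python3 -m pendant '[{"travel":[0.2,-0.4,0],"rot":[0,0,0],"fingers":-1},{"travel":[0.4,-0.8,0],"rot":[0,0,0],"fingers":-1},{"travel":[0.5,-1,0],"rot":[0,0,0],"fingers":-1},{"travel":[0.5,-1,0],"rot":[0,0,0],"fingers":-1}]'
python3 -c "
from h import *
need(.53,.2205)"
```

```text
clock: 1.2
tcp_pos: [0.2913, -0.3675, 0.217]
orientation: [-0.0, 1.0, 0.021, 0.0]
wrist_force: [-0.1, 0.2, -0.1]
finger_gap: 0.0126
grip_force: 0.0
clock: 1.6
tcp_pos: [0.3469, -0.2457, 0.2168]
orientation: [-0.0, 1.0, 0.021, 0.0]
wrist_force: [1.5, -0.6, 0.8]
finger_gap: -0.0003
grip_force: 0.0
clock: 2.0
tcp_pos: [0.4028, -0.1241, 0.2167]
orientation: [-0.0, 1.0, 0.021, 0.0]
wrist_force: [-0.5, -0.6, -0.0]
finger_gap: -0.0002
grip_force: 0.0
t 2.0 tcp [ 0.4028 -0.1241  0.2167] toolx yaw 0.0424 z [ 0.001  0.    -1.   ] F [-0.5 -0.6 -0. ] gap -0.0 units [ 1.181e+00 -2.824e+00  1.000e-03]
```

```bash

python3 -m pendant '[{"travel":[0.2,-0.4,0],"rot":[0,0,0],"fingers":-1},{"travel":[0.4,-0.8,0],"rot":[0,0,0],"fingers":-1},{"travel":[0.4,-1,0],"rot":[0,0,0],"fingers":-1},{"travel":[0.4,-1,0],"rot":[0,0,0],"fingers":-1}]'
python3 -m pendant '[{"travel":[0.2,-0.4,0],"rot":[0,0,0],"fingers":-1},{"travel":[0.4,-0.8,0],"rot":[0,0,0],"fingers":-1},{"travel":[0.4,-1,0],"rot":[0,0,0],"fingers":-1},{"travel":[0.4,-1,0],"rot":[0,0,0],"fingers":-1}]'
python3 -m pendant '[{"travel":[0.2,-0.4,0],"rot":[0,0,0],"fingers":-1},{"travel":[0.38,-0.82,0.3],"rot":[0,0,0],"fingers":-1},{"travel":[0.38,-0.82,0.55],"rot":[0,0,0],"fingers":-1},{"travel":[0.38,-0.82,0.55],"rot":[0,0,0],"fingers":-1}]'
python3 - <<'E'
from h import *
need(.53,.2205,.13)
for n in("top","side"):
    im,d=env.read_camera(n); np.save(n+"1.npy",d)
    c=proj(n,(.54,.22,.1)).astype(int); 
    x0,y0=max(c[0]-60,0),max(c[1]-60,0); a=im[y0:y0+120,x0:x0+120]
    print(n,x0,y0)
    cv2.imwrite(f"pics/{n}1.png",cv2.resize(a,None,fx=3.3,fy=3.3,interpolation=2))
cv2.imwrite("pics/both1.png",np.hstack([cv2.imread("pics/top1.png"),cv2.imread("pics/side1.png")]))
E
```

```text
clock: 2.4
tcp_pos: [0.4457, -0.0027, 0.2164]
orientation: [-0.0, 1.0, 0.021, 0.0]
wrist_force: [-0.6, -0.5, -0.4]
finger_gap: -0.0002
grip_force: 0.0
clock: 2.8
tcp_pos: [0.4901, 0.1079, 0.2161]
orientation: [-0.004, 1.0, 0.027, -0.0]
wrist_force: [-0.9, 0.3, 0.2]
finger_gap: -0.0001
grip_force: 0.0
clock: 3.2
tcp_pos: [0.5343, 0.1537, 0.1521]
orientation: [-0.02, 0.998, 0.057, -0.003]
wrist_force: [-0.1, 0.0, -0.4]
finger_gap: -0.0004
grip_force: 0.0
t 3.2 tcp [0.5343 0.1537 0.1521] toolx yaw 0.1149 z [-0.008  0.04  -0.999] F [-0.1  0.  -0.4] gap -0.0 units [ 0.029 -0.549  0.206]
top 176 125
side 261 125
```

View pics/both1.png

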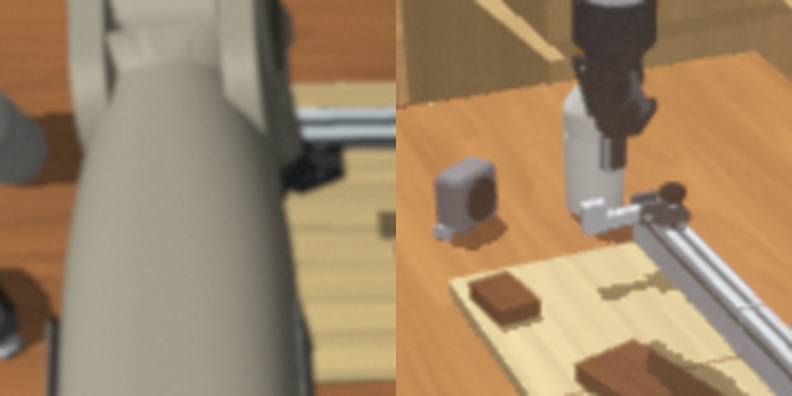

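The arm lags and tilts, probably at a joint limit. The side crop shows the flip arm about level at crop (610,215) and the shut fingers above it. Checking the joints.

```bash
python3 -c "
from h import *
print(np.round(env.get_state()['joint_pos'],3)); need(.53,.2205,.13)"
```

```text
[ 0.114  0.303 -0.128  1.145  0.041  3.14 ]
t 3.3 tcp [0.5331 0.1545 0.1522] toolx yaw 0.1157 z [-0.011  0.04  -0.999] F [ 0.1 -0.2 -0.2] gap 0.0 units [ 0.039 -0.541  0.207]
```

Joint 6 is at its limit, so I'll make a half turn the other way.

```bash
for k in a; do
python3 -m pendant '[{"travel":[0,0,0],"rot":[0,0,-0.5],"fingers":-1},{"travel":[0,0,0],"rot":[0,0,-0.5],"fingers":-1},{"travel":[0,0,0],"rot":[0,0,-0.5],"fingers":-1},{"travel":[0,0,0],"rot":[0,0,-1],"fingers":-1},{"travel":[0,0,0],"rot":[0,0,-1],"fingers":-1},{"travel":[0,0,0],"rot":[0,0,-1],"fingers":-1},{"travel":[0,0,0],"rot":[0,0,-1],"fingers":-1},{"travel":[0,0,0],"rot":[0,0,-1],"fingers":-1}]'
python3 -m pendant '[{"travel":[0,0,0],"rot":[0,0,-1],"fingers":-1},{"travel":[0,0,0],"rot":[0,0,-1],"fingers":-1},{"travel":[0,0,0],"rot":[0,0,-1],"fingers":-1},{"travel":[0,0,0],"rot":[0,0,-1],"fingers":-1},{"travel":[0,0,0],"rot":[0,0,-1],"fingers":-1},{"travel":[0,0,0],"rot":[0,0,-1],"fingers":-1},{"travel":[0,0,0],"rot":[0,0,-1],"fingers":-1},{"travel":[0,0,0],"rot":[0,0,-1],"fingers":-1}]'
done
python3 -c "
from h import *
print(np.round(env.get_state()['joint_pos'],3)); need(.53,.2205,.13)"
```

```text
clock: 4.1
tcp_pos: [0.5347, 0.155, 0.1561]
orientation: [-0.018, 0.835, 0.549, 0.009]
wrist_force: [0.1, 0.7, -0.1]
finger_gap: -0.0002
grip_force: 0.0
clock: 4.9
tcp_pos: [0.5345, 0.1554, 0.1555]
orientation: [-0.011, 0.45, 0.893, 0.017]
wrist_force: [-1.5, 0.9, -0.2]
finger_gap: -0.0003
grip_force: 0.0
[ 0.115  0.299 -0.125  1.146  0.041  1.049]
t 4.9 tcp [0.5345 0.1554 0.1555] toolx yaw 2.2085 z [-0.005  0.041 -0.999] F [-1.5  0.9 -0.2] gap -0.0 units [0.45  0.288 0.235]
```

```bash
cat >> h.py <<'E'
def rotneed(yaw):
    q=env.get_state()["orientation"]; R=Ro.from_quat([q[1],q[2],q[3],q[0]])
    c,s=np.cos(yaw),np.sin(yaw); G=Ro.from_matrix(np.array([[c,s,0],[s,-c,0],[0,0,-1]]))
    print("rot units",np.round((R.inv()*G).as_rotvec()/np.radians(60),3))
E
python3 -c "
from h import *
rotneed(np.pi+.037);need(.53,.2205,.135)"
```

```text
rot units [ 0.034 -0.022 -0.927]
t 4.9 tcp [0.5345 0.1554 0.1555] toolx yaw 2.2085 z [-0.005  0.041 -0.999] F [-1.5  0.9 -0.2] gap -0.0 units [0.452 0.289 0.193]
```

```bash

python3 -m pendant '[{"travel":[0.45,0.29,0],"rot":[0.034,-0.022,-0.927],"fingers":-1},{"travel":[0.45,0.29,0],"rot":[0.034,-0.022,-0.927],"fingers":-1},{"travel":[0.45,0.29,0],"rot":[0.034,-0.022,-0.927],"fingers":-1},{"travel":[0.45,0.29,0],"rot":[0.034,-0.022,-0.927],"fingers":-1},{"travel":[0.45,0.29,0],"rot":[0.034,-0.022,-0.927],"fingers":-1},{"travel":[0.45,0.29,0],"rot":[0.034,-0.022,-0.927],"fingers":-1},{"travel":[0.45,0.29,0],"rot":[0.034,-0.022,-0.927],"fingers":-1},{"travel":[0.45,0.29,0],"rot":[0.034,-0.022,-0.927],"fingers":-1}]'
python3 -c "
from h import *
rotneed(np.pi+.037);need(.53,.2205,.12)"
```

```text
clock: 5.7
tcp_pos: [0.53, 0.2199, 0.1577]
orientation: [0.0, -0.018, 1.0, 0.0]
wrist_force: [-0.0, 0.3, 0.8]
finger_gap: -0.0002
grip_force: 0.0
rot units [ 0.001  0.    -0.001]
t 5.7 tcp [0.53   0.2199 0.1577] toolx yaw -3.1059 z [-0.     0.001 -1.   ] F [-0.   0.3  0.8] gap -0.0 units [-0.     0.005  0.314]
```

```bash

python3 -m pendant '[{"travel":[0,0,0.15],"rot":[0,0,0],"fingers":-1},{"travel":[0,0,0.25],"rot":[0,0,0],"fingers":-1},{"travel":[0,0,0.29],"rot":[0,0,0],"fingers":-1},{"travel":[0,0,0.32],"rot":[0,0,0],"fingers":-1},{"travel":[0,0,0.35],"rot":[0,0,0],"fingers":-1},{"travel":[0,0,0.35],"rot":[0,0,0],"fingers":-1}]'
python3 -m pendant '[{"travel":[0,0,0.03],"rot":[0,0,0],"fingers":-1},{"travel":[0,0,0.06],"rot":[0,0,0],"fingers":-1},{"travel":[0,0,0.09],"rot":[0,0,0],"fingers":-1},{"travel":[0,0,0.12],"rot":[0,0,0],"fingers":-1},{"travel":[0,0,0.15],"rot":[0,0,0],"fingers":-1}]'
python3 - <<'E'
from h import *
need()
n="side"; im,d=env.read_camera(n)
c=proj(n,(.54,.22,.1)).astype(int); a=im[c[1]-50:c[1]+50,c[0]-65:c[0]+65]
cv2.imwrite("pics/s2.png",cv2.resize(a,None,fx=5,fy=5,interpolation=2))
E
```

```text
clock: 6.3
tcp_pos: [0.5297, 0.2201, 0.115]
orientation: [-0.0, -0.02, 1.0, 0.0]
wrist_force: [-0.3, -0.1, -0.1]
finger_gap: 0.0002
grip_force: 0.0
clock: 6.8
tcp_pos: [0.5297, 0.2201, 0.0968]
orientation: [-0.0, -0.02, 1.0, 0.0]
wrist_force: [0.6, 0.3, 0.3]
finger_gap: -0.0003
grip_force: 0.0
t 6.8 tcp [0.5297 0.2201 0.0968] toolx yaw -3.1007 z [-0.001  0.    -1.   ] F [0.6 0.3 0.3] gap -0.0 units [0. 0. 0.]
```

View pics/s2.png

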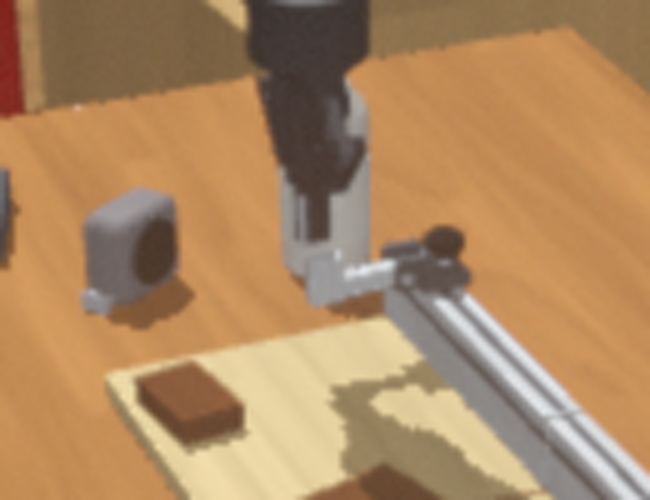

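```bash
python3 - <<'E'
from h import *
n="side"; im,d=env.read_camera(n)
c=proj(n,(.54,.22,.1)).astype(int); o=c-[65,50]
def px(p): return np.round((proj(n,p)-o)*5).astype(int)
for p in [(.53,.22,.078),(.53,.22,.088),(.523,.22,.104),(.523,.22,.072),(.547,.22,.104),(.585,.22,.082)]: print(p,px(p))
for uv in [(318,200),(318,230),(320,265),(330,285),(320,298),(365,275),(350,255),(435,240),(345,285),(330,255)]:
    u,v=np.array(uv)/5+o; m=np.zeros(d.shape,bool); m[int(v),int(u)]=1
    print(uv,np.round(cloud(n,d,m),4))
E
```

```text
(0.53, 0.22, 0.078) [313 288]
(0.53, 0.22, 0.088) [313 274]
(0.523, 0.22, 0.104) [302 253]
(0.523, 0.22, 0.072) [303 298]
(0.547, 0.22, 0.104) [337 247]
(0.585, 0.22, 0.082) [393 268]
(318, 200) [[0.5298 0.2116 0.144 ]]
(318, 230) [[0.5284 0.2089 0.1246]]
(320, 265) [[0.5328 0.2134 0.097 ]]
(330, 285) [[0.5397 0.2147 0.0807]]
(320, 298) [[0.5334 0.2165 0.0738]]
(365, 275) [[0.5642 0.2157 0.0827]]
(350, 255) [[0.611  0.3722 0.0164]]
(435, 240) [[0.6114 0.2118 0.1007]]
(345, 285) [[0.5471 0.2067 0.083 ]]
(330, 255) [[0.5397 0.2134 0.1028]]
```

```bash
python3 - <<'E'
from h import *
n="side"; im,d=env.read_camera(n); need()
c=proj(n,(.54,.22,.1)).astype(int); o=c-[65,50]
for col in (62,64,66):
  for r in range(36,62,2):
    u,v=col+o[0],r+o[1]; m=np.zeros(d.shape,bool); m[v,u]=1
    print(col,r,im[v,u],np.round(cloud(n,d,m),4))
d0=np.load("side0.npy"); m=np.zeros(d.shape,bool); m[295:330,270:335]=1
c0=cloud("side",d0,m); c0=c0[(abs(c0[:,0]-.228)<.05)&(abs(c0[:,1]+.528)<.08)]
print("start finger z min",c0[:,2].min(),np.percentile(c0[:,2],2))
E
```

```text
t 6.95 tcp [0.5295 0.2201 0.0968] toolx yaw -3.1006 z [-0.001  0.    -1.   ] F [0.1 0.1 1.1] gap -0.0 units [0. 0. 0.]
62 36 [53 60 78] [[0.5181 0.1863 0.1707]]
62 38 [51 62 75] [[0.5172 0.1842 0.1651]]
62 40 [56 63 79] [[0.5261 0.2105 0.1452]]
62 42 [57 64 79] [[0.524  0.2047 0.1412]]
62 44 [61 67 84] [[0.5232 0.2032 0.1351]]
62 46 [57 67 83] [[0.5248 0.208  0.1256]]
62 48 [ 99 102 111] [[0.5254 0.2104 0.1175]]
62 50 [149 155 160] [[0.584  0.3805 0.0217]]
62 52 [149 149 152] [[0.5269 0.2157 0.1006]]
62 54 [152 152 153] [[0.5267 0.2156 0.0935]]
62 56 [157 156 159] [[0.5248 0.2106 0.0891]]
62 58 [154 155 157] [[0.5269 0.2173 0.0783]]
62 60 [141 148 160] [[0.5257 0.2143 0.0728]]
64 36 [52 60 75] [[0.5208 0.1753 0.175 ]]
64 38 [54 60 77] [[0.5242 0.1855 0.1632]]
64 40 [57 64 80] [[0.5302 0.2032 0.1476]]
64 42 [57 64 82] [[0.5287 0.1992 0.1427]]
64 44 [56 65 81] [[0.5297 0.2026 0.1341]]
64 46 [60 68 82] [[0.5331 0.2126 0.1221]]
64 48 [116 118 125] [[0.5341 0.2159 0.1133]]
64 50 [147 150 155] [[0.5863 0.3656 0.028 ]]
64 52 [158 157 158] [[0.5319 0.2105 0.102 ]]
64 54 [155 155 156] [[0.5324 0.2127 0.0938]]
64 56 [154 153 155] [[0.5311 0.2093 0.0885]]
64 58 [153 154 156] [[0.5305 0.2082 0.0819]]
64 60 [147 151 158] [[0.5304 0.2082 0.0748]]
66 36 [54 62 77] [[0.5333 0.1922 0.1655]]
66 38 [74 81 92] [[0.534  0.1945 0.1576]]
66 40 [142 149 153] [[0.5955 0.3683 0.0638]]
66 42 [141 148 153] [[0.5971 0.3732 0.0536]]
66 44 [141 148 153] [[0.5965 0.3721 0.0465]]
66 46 [142 148 153] [[0.5972 0.3744 0.0376]]
66 48 [149 154 159] [[0.5961 0.3718 0.0311]]
66 50 [154 156 158] [[0.5441 0.2256 0.0999]]
66 52 [154 153 155] [[0.5397 0.2135 0.0992]]
66 54 [153 153 155] [[0.5388 0.2114 0.0932]]
66 56 [152 152 154] [[0.5412 0.2186 0.0822]]
66 58 [151 151 152] [[0.5385 0.2114 0.0789]]
66 60 [119 130 146] [[0.5369 0.2074 0.0739]]
start finger z min 0.24197204341401854 0.24625787028948679
```

The shut fingertips really stand at z ≈ 0.114 while the TCP reads 0.097, so they end about 17 mm *above* the reported TCP rather than 19 mm below. At the start, open, they were about 27 mm above it. I'll use the measured offset and press further down.

```bash

python3 -m pendant '[{"travel":[0,0,0.05],"rot":[0,0,0],"fingers":-1},{"travel":[0,0,0.1],"rot":[0,0,0],"fingers":-1},{"travel":[0,0,0.13],"rot":[0,0,0],"fingers":-1},{"travel":[0,0,0.16],"rot":[0,0,0],"fingers":-1},{"travel":[0,0,0.19],"rot":[0,0,0],"fingers":-1}]'
python3 -m pendant '[{"travel":[0,0,0.04],"rot":[0,0,0],"fingers":-1},{"travel":[0,0,0.08],"rot":[0,0,0],"fingers":-1},{"travel":[0,0,0.12],"rot":[0,0,0],"fingers":-1},{"travel":[0,0,0.16],"rot":[0,0,0],"fingers":-1},{"travel":[0,0,0.19],"rot":[0,0,0],"fingers":-1}]'
python3 - <<'E'
from h import *
need()
n="side"; im,d=env.read_camera(n)
c=proj(n,(.54,.22,.1)).astype(int); o=c-[65,50]; a=im[o[1]:o[1]+100,o[0]:o[0]+130]
cv2.imwrite("pics/s3.png",cv2.resize(a,None,fx=5,fy=5,interpolation=2))
E
```

```text
clock: 7.45
tcp_pos: [0.5294, 0.2201, 0.074]
orientation: [-0.001, -0.021, 1.0, 0.0]
wrist_force: [-1.8, 0.3, 0.9]
finger_gap: 0.0
grip_force: 0.7
clock: 7.95
tcp_pos: [0.53, 0.2202, 0.0512]
orientation: [-0.0, -0.02, 1.0, 0.0]
wrist_force: [0.1, 0.6, 1.5]
finger_gap: 0.0001
grip_force: 0.4
t 7.95 tcp [0.53   0.2202 0.0512] toolx yaw -3.1007 z [-0.     0.001 -1.   ] F [0.1 0.6 1.5] gap 0.0 units [0. 0. 0.]
```

View pics/s3.png

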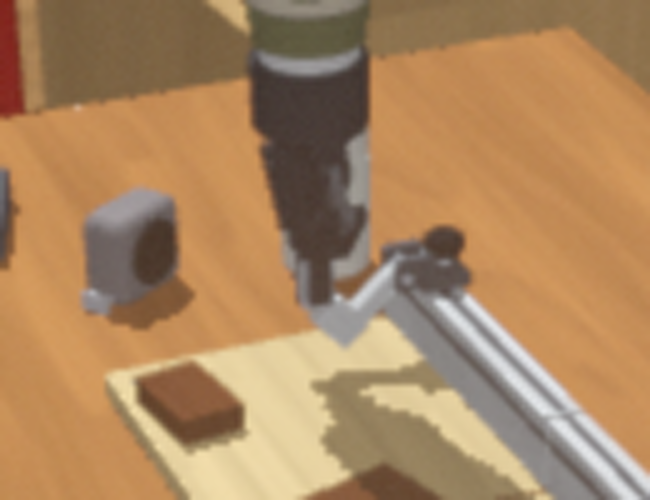

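The arm now points about 45° down, foot at crop (345,325). I'm backing off, lowering to z ≈ 0.033 at the tip, then pushing the foot toward the fence.

```bash

python3 -m pendant '[{"travel":[0,0,-0.1],"rot":[0,0,0],"fingers":-1},{"travel":[0.25,0,-0.1],"rot":[0,0,0],"fingers":-1},{"travel":[0.38,0,-0.1],"rot":[0,0,0],"fingers":-1},{"travel":[0.38,0,0.1],"rot":[0,0,0],"fingers":-1},{"travel":[0.38,0,0.29],"rot":[0,0,0],"fingers":-1},{"travel":[0.38,0,0.29],"rot":[0,0,0],"fingers":-1}]'
python3 -m pendant '[{"travel":[-0.08,0,0],"rot":[0,0,0],"fingers":-1},{"travel":[-0.16,0,0],"rot":[0,0,0],"fingers":-1},{"travel":[-0.22,0,0],"rot":[0,0,0],"fingers":-1},{"travel":[-0.28,0,0],"rot":[0,0,0],"fingers":-1},{"travel":[-0.34,0,0],"rot":[0,0,0],"fingers":-1},{"travel":[-0.4,0,0],"rot":[0,0,0],"fingers":-1},{"travel":[-0.45,0,0],"rot":[0,0,0],"fingers":-1},{"travel":[-0.5,0,0],"rot":[0,0,0],"fingers":-1}]'
python3 - <<'E'
from h import *
need(.559,.2205)
n="side"; im,d=env.read_camera(n)
c=proj(n,(.54,.22,.1)).astype(int); o=c-[65,50]; a=im[o[1]:o[1]+100,o[0]:o[0]+130]
cv2.imwrite("pics/s4.png",cv2.resize(a,None,fx=5,fy=5,interpolation=2))
E
```

```text
clock: 8.6
tcp_pos: [0.4823, 0.2178, 0.0154]
orientation: [-0.002, -0.021, 1.0, -0.0]
wrist_force: [-0.3, 0.3, -1.4]
finger_gap: -0.0001
grip_force: 0.0
clock: 9.4
tcp_pos: [0.5236, 0.2194, 0.0076]
orientation: [-0.02, -0.022, 1.0, -0.001]
wrist_force: [-17.6, -2.3, -13.2]
finger_gap: -0.0002
grip_force: 6.6
t 9.4 tcp [0.5236 0.2194 0.0076] toolx yaw -3.0976 z [-0.04  -0.003 -0.999] F [-17.6  -2.3 -13.2] gap -0.0 units [-0.295 -0.004 -0.012]
```

View pics/s4.png

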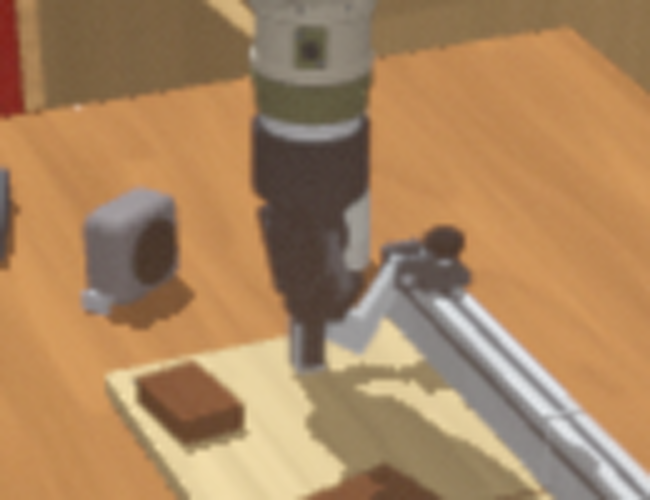

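```bash
python3 -c "
from h import *
s=env.get_state();print(np.round(s['joint_pos'],3),np.round(s['ft_torque'],2)); need()"
```

```text
[ 0.25   0.475 -0.249  0.876  0.004  0.207] [-0.09  0.81 -0.  ]
t 9.45 tcp [0.5301 0.2192 0.0093] toolx yaw -3.0986 z [-0.029 -0.004 -1.   ] F [-3.6  0.  -3. ] gap -0.0 units [0. 0. 0.]
```

The knuckle, not the fingertip, is meeting the upper corner of the foot. I'll back off a little, straighten and raise 8 mm, then push more slowly.

```bash

python3 -m pendant '[{"travel":[0.1,0,0],"rot":[0,0,0],"fingers":-1},{"travel":[0.1,0,-0.12],"rot":[0,0,0],"fingers":-1},{"travel":[0.1,0,-0.12],"rot":[0,0,0],"fingers":-1}]'
python3 -c "
from h import *
rotneed(np.pi+.037);need(.515,.2205,.02)
s=env.get_state();print(np.round(s['joint_pos'],3))"
```

```text
clock: 9.75
tcp_pos: [0.5338, 0.2207, 0.0328]
orientation: [0.001, -0.021, 1.0, 0.001]
wrist_force: [1.2, 0.3, 0.9]
finger_gap: -0.0002
grip_force: 0.0
rot units [0.001 0.002 0.004]
t 9.75 tcp [0.5338 0.2207 0.0328] toolx yaw -3.1005 z [ 0.002  0.001 -1.   ] F [1.2 0.3 0.9] gap -0.0 units [0.157 0.005 0.106]
[ 0.253  0.434 -0.249  0.885  0.001  0.212]
```

```bash

python3 -m pendant '[{"travel":[0.16,0,0],"rot":[0,0,0],"fingers":-1},{"travel":[0.16,0,0.1],"rot":[0,0,0],"fingers":-1},{"travel":[0.16,0,0.1],"rot":[0,0,0],"fingers":-1},{"travel":[0.12,0,0.1],"rot":[0,0,0],"fingers":-1},{"travel":[0.08,0,0.1],"rot":[0,0,0],"fingers":-1},{"travel":[0.04,0,0.1],"rot":[0,0,0],"fingers":-1},{"travel":[0,0,0.1],"rot":[0,0,0],"fingers":-1},{"travel":[-0.04,0,0.1],"rot":[0,0,0],"fingers":-1}]'
python3 -m pendant '[{"travel":[-0.03,0,0],"rot":[0,0,0],"fingers":-1},{"travel":[-0.06,0,0],"rot":[0,0,0],"fingers":-1},{"travel":[-0.09,0,0],"rot":[0,0,0],"fingers":-1},{"travel":[-0.12,0,0],"rot":[0,0,0],"fingers":-1}]'
python3 - <<'E'
from h import *
need(.555,.2205)
n="side"; im,d=env.read_camera(n)
c=proj(n,(.54,.22,.1)).astype(int); o=c-[65,50]; a=im[o[1]:o[1]+100,o[0]:o[0]+130]
cv2.imwrite("pics/s5.png",cv2.resize(a,None,fx=5,fy=5,interpolation=2))
E
```

```text
clock: 10.55
tcp_pos: [0.5372, 0.2204, 0.0191]
orientation: [-0.001, -0.02, 1.0, 0.0]
wrist_force: [-1.1, 0.2, -0.6]
finger_gap: 0.0001
grip_force: 0.7
clock: 10.95
tcp_pos: [0.5511, 0.221, 0.0189]
orientation: [-0.001, -0.021, 1.0, 0.0]
wrist_force: [-2.4, -0.1, -1.8]
finger_gap: -0.0002
grip_force: 1.0
t 10.95 tcp [0.5511 0.221  0.0189] toolx yaw -3.1004 z [-0.002  0.    -1.   ] F [-2.4 -0.1 -1.8] gap -0.0 units [-0.033 -0.006 -0.   ]
```

View pics/s5.png

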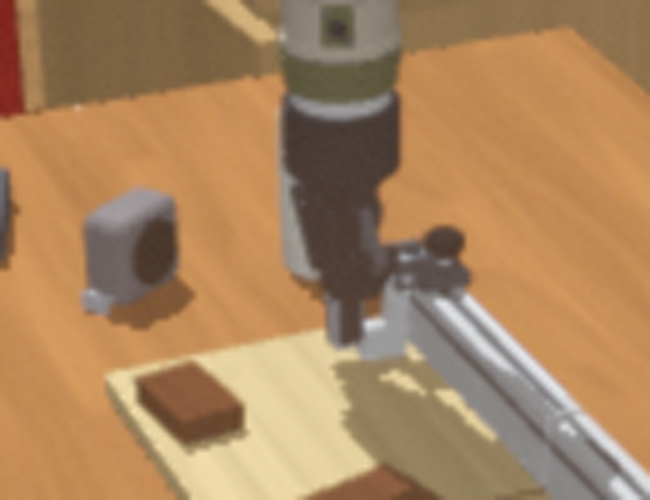

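The arm is nearly vertical, foot at crop (385,340). I'm pushing on gently until the firm limit shows in the force.

```bash

python3 -m pendant '[{"travel":[-0.02,0,0],"rot":[0,0,0],"fingers":-1},{"travel":[-0.035,0,0],"rot":[0,0,0],"fingers":-1},{"travel":[-0.05,0,0],"rot":[0,0,0],"fingers":-1}]'
python3 -m pendant '[{"travel":[-0.015,0,0],"rot":[0,0,0],"fingers":-1},{"travel":[-0.03,0,0],"rot":[0,0,0],"fingers":-1},{"travel":[-0.03,0,0],"rot":[0,0,0],"fingers":-1}]'
```

```text
clock: 11.3
tcp_pos: [0.5555, 0.2212, 0.0189]
orientation: [-0.002, -0.021, 1.0, 0.0]
wrist_force: [-9.1, -0.2, 4.3]
finger_gap: 0.0005
grip_force: 4.5
clock: 11.6
tcp_pos: [0.5556, 0.2212, 0.0188]
orientation: [-0.005, -0.021, 1.0, 0.0]
wrist_force: [-15.0, -0.1, 8.0]
finger_gap: 0.0
grip_force: 7.2
```

It has reached the firm limit (−15 N with no more motion). I'm backing off, lifting, moving to the near side of the board with the fingers open, and checking the stop on the way.

```bash

python3 -m pendant '[{"travel":[0.2,0,0],"rot":[0,0,0],"fingers":-1},{"travel":[0.35,0,0],"rot":[0,0,0],"fingers":-1},{"travel":[0.4,0,-0.3],"rot":[0,0,0],"fingers":-1},{"travel":[0.4,0,-0.6],"rot":[0,0,0],"fingers":-1},{"travel":[0.6,-0.3,-0.7],"rot":[0,0,0],"fingers":-1},{"travel":[0.8,-0.6,-0.7],"rot":[0,0,0],"fingers":-1},{"travel":[0.95,-1,-0.7],"rot":[0,0,0],"fingers":1},{"travel":[0.95,-1,-0.7],"rot":[0,0,0],"fingers":1}]'
python3 -m pendant '[{"travel":[0,-0.4,0],"rot":[0,0,0],"fingers":1},{"travel":[0,-0.8,0],"rot":[0,0,0],"fingers":1},{"travel":[0,-1,0],"rot":[0,0,0],"fingers":1},{"travel":[0,-1,0],"rot":[0,0,0],"fingers":1}]'
python3 - <<'E'
from h import *
need(.435,-.055)
im,d=env.read_camera("side"); a=env.outline_of("side","board")
for o in a:
    c=cloud("side",d,o["mask"]); c=c[(c[:,2]>.03)&(c[:,2]<.045)]
    if len(c)>100: print(o["conf"],o["xy"],cv2.minAreaRect((c[:,:2]*1000).astype(np.float32)))
for o in env.outline_of("side","flip")[:2]:
    c=cloud("side",d,o["mask"]); c=c[(abs(c[:,1]-.22)<.03)&(c[:,2]>.02)]; print(o["conf"],np.round(np.percentile(c,[2,25,50,75,98],axis=0),4).tolist())
E
```

```text
clock: 12.4
tcp_pos: [0.4509, 0.093, 0.1039]
orientation: [0.0, -0.018, 1.0, -0.001]
wrist_force: [0.9, -0.6, 0.2]
finger_gap: 0.0285
grip_force: 0.0
clock: 12.8
tcp_pos: [0.4589, -0.0259, 0.1039]
orientation: [0.001, -0.018, 1.0, -0.001]
wrist_force: [0.4, 0.6, 0.6]
finger_gap: 0.0848
grip_force: 0.0
t 12.8 tcp [ 0.4589 -0.0259  0.1039] toolx yaw -3.105 z [ 0.003 -0.001 -1.   ] F [0.4 0.6 0.6] gap 0.085 units [ 0.208 -0.235 -0.   ]
0.65 [349.1, 249.9] ((517.8638305664062, -52.52622985839844), (75.92071533203125, 227.65093994140625), 18.231481552124023)
```

```bash

python3 -m pendant '[{"travel":[0.23,-0.24,0.1],"rot":[0,0,0],"fingers":1},{"travel":[0.23,-0.24,0.4],"rot":[0,0,0],"fingers":1},{"travel":[0.23,-0.24,0.7],"rot":[0,0,0],"fingers":1},{"travel":[0.23,-0.24,0.7],"rot":[0,0,0],"fingers":1}]'
python3 - <<'E'
from h import *
need(.435,-.055,-.005)
im,d=env.read_camera("side"); a=np.ones(d.shape,bool)
c=cloud("side",d,a)
f=c[(abs(c[:,0]-.433)<.025)&(c[:,1]>-.13)&(c[:,1]<.02)&(c[:,2]>.024)]
print("finger zmin",np.round(np.percentile(f[:,2],[0,1,3,10]),4), "x",np.percentile(f[f[:,2]<.08][:,0],[2,98]),"y",np.percentile(f[f[:,2]<.08][:,1],[2,98]))
g=c[(c[:,1]>.2)&(c[:,1]<.24)&(c[:,0]>.5)&(c[:,0]<.595)&(c[:,2]>.023)]
for z in np.arange(.02,.1,.01):
    q=g[(g[:,2]>z)&(g[:,2]<z+.01)]
    if len(q):print(round(z,2),len(q),np.round([q[:,0].min(),q[:,0].max(),np.median(q[:,1])],4))
x,y=proj("side",(.5,.05,.05)).astype(int); 
cv2.imwrite("pics/s6.png",cv2.resize(im[y-75:y+75,x-100:x+100],None,fx=4,fy=4,interpolation=2))
E
```

```text
clock: 13.35
tcp_pos: [0.4269, -0.0507, 0.0159]
orientation: [-0.004, -0.021, 1.0, 0.002]
wrist_force: [-0.8, 1.3, -0.6]
finger_gap: 0.0853
grip_force: 0.0
t 13.35 tcp [ 0.4269 -0.0507  0.0159] toolx yaw -3.099 z [-0.008  0.003 -1.   ] F [-0.8  1.3 -0.6] gap 0.085 units [-0.067 -0.039  0.173]
finger zmin [0.0396 0.0529 0.0667 0.1127] x [0.41336232 0.43857375] y [-0.11007834 -0.00231749]
0.02 15 [0.5674 0.5918 0.216 ]
0.03 23 [0.5654 0.5948 0.2169]
0.04 24 [0.5675 0.5915 0.2158]
0.05 13 [0.5795 0.5931 0.2152]
0.06 13 [0.58   0.5933 0.217 ]
0.07 18 [0.5806 0.5944 0.211 ]
0.08 23 [0.5797 0.5925 0.2146]
0.09 16 [0.58   0.5944 0.2218]
```

View pics/s6.png

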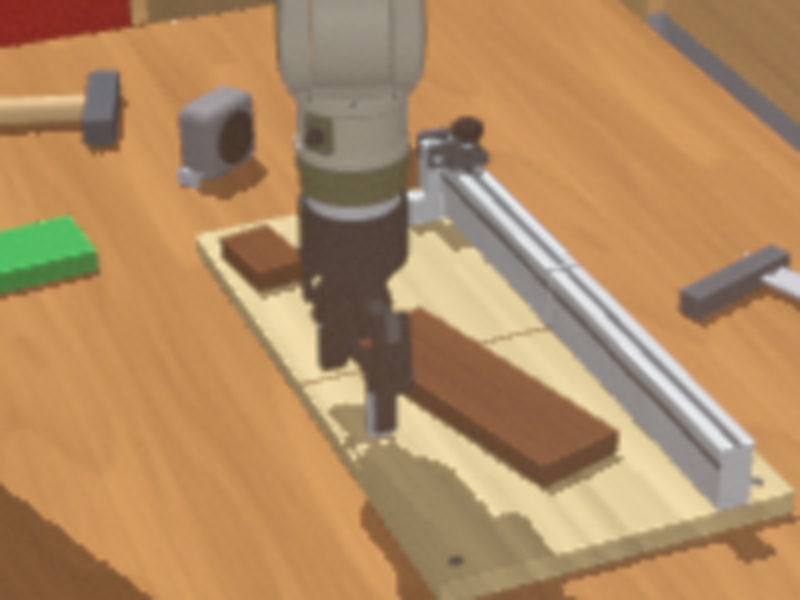

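The stop is down: the shank is vertical at x = 0.580-0.594 and the foot front at 0.566, 35 mm before the fence face. The board is at picture (500,390), with the fingers in front of its near edge. I'm lowering them and pushing toward the fence with both fingers.

```bash

python3 -m pendant '[{"travel":[0,-0.03,0.1],"rot":[0,0,0],"fingers":1},{"travel":[0,-0.03,0.17],"rot":[0,0,0],"fingers":1},{"travel":[0,-0.03,0.17],"rot":[0,0,0],"fingers":1},{"travel":[-0.1,-0.03,0.17],"rot":[0,0,0],"fingers":1},{"travel":[-0.18,-0.03,0.17],"rot":[0,0,0],"fingers":1},{"travel":[-0.22,-0.03,0.17],"rot":[0,0,0],"fingers":1},{"travel":[-0.26,-0.03,0.17],"rot":[0,0,0],"fingers":1},{"travel":[-0.3,-0.03,0.17],"rot":[0,0,0],"fingers":1}]'
python3 -m pendant '[{"travel":[-0.04,0,0],"rot":[0,0,0],"fingers":1},{"travel":[-0.08,0,0],"rot":[0,0,0],"fingers":1},{"travel":[-0.12,0,0],"rot":[0,0,0],"fingers":1},{"travel":[-0.16,0,0],"rot":[0,0,0],"fingers":1},{"travel":[-0.2,0,0],"rot":[0,0,0],"fingers":1},{"travel":[-0.24,0,0],"rot":[0,0,0],"fingers":1},{"travel":[-0.28,0,0],"rot":[0,0,0],"fingers":1}]'
python3 - <<'E'
from h import *
need(.527,-.055,-.005); rotneed(np.pi+.037)
im,d=env.read_camera("side"); a=env.outline_of("side","board")
for o in a:
    c=cloud("side",d,o["mask"]); c=c[(c[:,2]>.03)&(c[:,2]<.045)&(c[:,0]>.45)]
    if len(c)>100: print(o["conf"],o["xy"],cv2.minAreaRect((c[:,:2]*1000).astype(np.float32)))
E
```

```text
clock: 14.2
tcp_pos: [0.4666, -0.0549, -0.0014]
orientation: [-0.001, -0.021, 1.0, 0.0]
wrist_force: [-0.5, 0.3, 0.5]
finger_gap: 0.0856
grip_force: 0.4
clock: 14.9
tcp_pos: [0.5005, -0.0536, -0.0014]
orientation: [-0.0, -0.021, 1.0, 0.0]
wrist_force: [0.3, 0.5, -0.4]
finger_gap: 0.0852
grip_force: 0.2
t 14.9 tcp [ 0.5005 -0.0536 -0.0014] toolx yaw -3.1006 z [-0.001  0.    -1.   ] F [ 0.3  0.5 -0.4] gap 0.085 units [-0.22 -0.02  0.03]
rot units [ 0.    -0.001  0.004]
0.81 [366.1, 255.4] ((547.6712646484375, -87.9970703125), (80.14179992675781, 167.902099609375), 6.75182580947876)
```

```bash

python3 -m pendant '[{"travel":[-0.04,0,0.02],"rot":[0,0,0],"fingers":1},{"travel":[-0.07,0,0.02],"rot":[0,0,0],"fingers":1},{"travel":[-0.1,0,0.02],"rot":[0,0,0],"fingers":1},{"travel":[-0.13,0,0.02],"rot":[0,0,0],"fingers":1}]'
python3 - <<'E'
from h import *
need(.527,-.055,-.005)
im,d=env.read_camera("side"); d=env.read_camera("side")[1]
c=cloud("side",d,np.ones(d.shape,bool)); b=c[(abs(c[:,2]-.037)<.004)&(c[:,0]>.48)&(c[:,0]<.61)&(c[:,1]<.1)&(c[:,1]>-.2)]
for y in np.arange(-.19,.1,.02):
    q=b[abs(b[:,1]-y)<.01]
    if len(q)>3: print(round(y,2),len(q),np.round(np.percentile(q[:,0],[3,97]),4),"fence",round(.607-.0367*y,4))
x,y=proj("side",(.55,0,.05)).astype(int); 
cv2.imwrite("pics/s7.png",cv2.resize(im[y-75:y+75,x-100:x+100],None,fx=4,fy=4,interpolation=2))
E
```

```text
clock: 15.4
tcp_pos: [0.5159, -0.053, -0.0038]
orientation: [-0.0, -0.02, 1.0, 0.0]
wrist_force: [-0.1, -0.6, -0.3]
finger_gap: 0.0855
grip_force: 0.3
t 15.4 tcp [ 0.5159 -0.053  -0.0038] toolx yaw -3.1007 z [-0.001  0.001 -1.   ] F [-0.1 -0.6 -0.3] gap 0.085 units [-0.092 -0.02   0.01 ]
-0.17 71 [0.5309 0.5961] fence 0.6132
-0.15 99 [0.5299 0.5977] fence 0.6125
-0.13 101 [0.53   0.5982] fence 0.6118
-0.11 113 [0.5121 0.5952] fence 0.611
-0.09 87 [0.534  0.5957] fence 0.6103
-0.07 60 [0.5462 0.6091] fence 0.6096
-0.05 43 [0.5642 0.6083] fence 0.6088
-0.03 46 [0.5232 0.6093] fence 0.6081
-0.01 38 [0.5044 0.6083] fence 0.6074
0.01 21 [0.5299 0.6089] fence 0.6066
0.03 12 [0.5866 0.6081] fence 0.6059
0.05 8 [0.59   0.6077] fence 0.6052
```

View pics/s7.png

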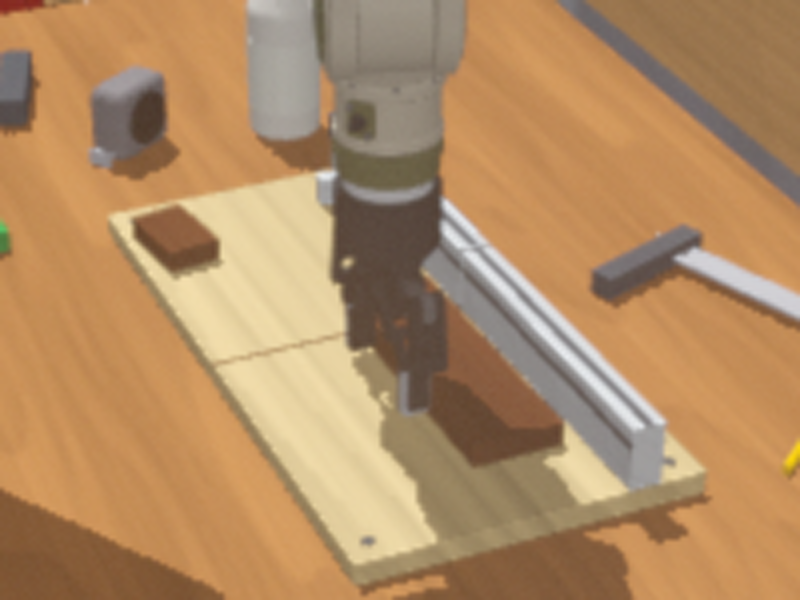

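The board is now square to the jig, at picture (480,390) about 13 mm short of the fence. I'm closing that gap slowly.

```bash

python3 -m pendant '[{"travel":[-0.025,0,0],"rot":[0,0,0],"fingers":1},{"travel":[-0.05,0,0],"rot":[0,0,0],"fingers":1},{"travel":[-0.07,0,0],"rot":[0,0,0],"fingers":1},{"travel":[-0.09,0,0],"rot":[0,0,0],"fingers":1},{"travel":[-0.105,0,0],"rot":[0,0,0],"fingers":1}]'
python3 -m pendant '[{"travel":[-0.015,0,0],"rot":[0,0,0],"fingers":1},{"travel":[-0.03,0,0],"rot":[0,0,0],"fingers":1},{"travel":[-0.04,0,0],"rot":[0,0,0],"fingers":1}]'
```

```text
clock: 16.0
tcp_pos: [0.5285, -0.0525, -0.0038]
orientation: [-0.0, -0.02, 1.0, 0.0]
wrist_force: [-0.6, -0.6, 0.1]
finger_gap: 0.0852
grip_force: 0.5
clock: 16.3
tcp_pos: [0.5296, -0.0523, -0.0042]
orientation: [-0.004, -0.02, 1.0, -0.0]
wrist_force: [-11.4, -1.1, 9.4]
finger_gap: 0.0853
grip_force: 5.9
```

It is flush with the fence (−11 N, no more motion). I'm backing off, measuring the right end, and shutting the fingers for the end push.

```bash

python3 -m pendant '[{"travel":[0.2,0,0],"rot":[0,0,0],"fingers":1},{"travel":[0.4,0,0],"rot":[0,0,0],"fingers":1},{"travel":[0.4,0,-0.4],"rot":[0,0,0],"fingers":1},{"travel":[0.4,-0.2,-0.7],"rot":[0,0,0],"fingers":-1},{"travel":[0.4,-0.6,-0.7],"rot":[0,0,0],"fingers":-1},{"travel":[0.4,-1,-0.7],"rot":[0,0,0],"fingers":-1},{"travel":[0.4,-1,-0.7],"rot":[0,0,0],"fingers":-1}]'
cat >> h.py <<'E'
def board():
  for n in("side","top"):
    d=env.read_camera(n)[1]
    c=cloud(n,d,np.ones(d.shape,bool))
    o=np.array([.5364,.0559]); y=.0367; A=np.array([[np.cos(y),np.sin(y)],[-np.sin(y),np.cos(y)]])
    j=np.c_[(c[:,:2]-o)@A.T,c[:,2]]
    b=j[(abs(j[:,2]-.037)<.004)&(j[:,0]>-.02)&(j[:,0]<.085)&(j[:,1]<.2)&(j[:,1]>-.29)]
    print(n,"jig frame y range",np.round(np.percentile(b[:,1],[.5,2,98,99.5]),4))
    for v in np.arange(-.28,.2,.03):
        q=b[abs(b[:,1]-v)<.015]
        if len(q)>8: print("  y%.2f n%d x %s"%(v,len(q),np.round(np.percentile(q[:,0],[3,97]),4)))
E
python3 - <<'E'
from h import *
need(); board()
E
```

```text
clock: 17.0
tcp_pos: [0.4922, -0.1802, 0.0813]
orientation: [0.002, -0.018, 1.0, -0.002]
wrist_force: [-0.6, 0.2, -0.1]
finger_gap: 0.0281
grip_force: 0.0
t 17.0 tcp [ 0.4922 -0.1802  0.0813] toolx yaw -3.1065 z [ 0.004 -0.004 -1.   ] F [-0.6  0.2 -0.1] gap 0.028 units [0. 0. 0.]
side jig frame y range [-0.2876 -0.2693  0.1591  0.1644]
  y-0.28 n15 x [0.0669 0.0824]
  y-0.25 n15 x [0.067 0.071]
  y-0.22 n137 x [-0.0009  0.0695]
  y-0.19 n156 x [0.0018 0.0698]
  y-0.16 n136 x [0.0049 0.069 ]
  y-0.13 n87 x [0.0186 0.0707]
  y-0.10 n29 x [0.0431 0.0711]
  y-0.04 n18 x [-0.0016  0.024 ]
  y-0.01 n14 x [0.0007 0.01  ]
  y0.17 n20 x [0.0362 0.0711]
top jig frame y range [-0.218  -0.2117  0.0712  0.1601]
  y-0.22 n58 x [0.0325 0.069 ]
  y-0.19 n190 x [0.005  0.0685]
  y-0.16 n210 x [0.0009 0.0685]
  y-0.13 n218 x [0.0003 0.0687]
  y-0.10 n210 x [0.0009 0.0693]
  y-0.07 n210 x [0.0014 0.07  ]
  y-0.04 n218 x [0.0019 0.0688]
  y-0.01 n166 x [0.0016 0.0703]
  y0.14 n9 x [0.069  0.0711]
  y0.17 n9 x [0.0365 0.0503]
```

```bash
python3 -m pendant '[{"travel":[0,-0.2,0],"rot":[0,0,0],"fingers":-1},{"travel":[-0.3,-0.2,0],"rot":[0,0,0],"fingers":-1},{"travel":[-0.65,-0.2,0],"rot":[0,0,0],"fingers":-1},{"travel":[-0.65,-0.2,0],"rot":[0,0,0],"fingers":-1}]'
python3 - <<'E'
from h import *
need(.571,-.204,.008); rotneed(np.pi+.037)
d=env.read_camera("top")[1]; c=cloud("side",env.read_camera("side")[1],np.ones((480,640),bool))
b=c[(abs(c[:,2]-.037)<.004)&(c[:,0]>.55)&(c[:,0]<.605)&(c[:,1]<-.1)&(c[:,1]>-.26)]; print(len(b),np.round(np.percentile(b[:,1],[0,1,3,8]),4))
e=c[(c[:,2]<.033)&(c[:,2]>.022)&(c[:,0]>.55)&(c[:,0]<.605)&(c[:,1]<-.1)&(c[:,1]>-.26)]; print(len(e),np.round(np.percentile(e[:,1],[10,50,90]),4))
E
```

```text
clock: 17.5
tcp_pos: [0.5736, -0.1939, 0.0796]
orientation: [0.001, -0.022, 1.0, 0.0]
wrist_force: [-1.0, 0.2, 0.1]
finger_gap: -0.0001
grip_force: 0.0
t 17.5 tcp [ 0.5736 -0.1939  0.0796] toolx yaw -3.0973 z [ 0.003  0.    -1.   ] F [-1.   0.2  0.1] gap -0.0 units [ 0.027 -0.083  0.596]
rot units [0.    0.002 0.007]
272 [-0.1738 -0.1717 -0.1701 -0.1645]
71 [-0.1719 -0.1672 -0.1639]
```

```bash
python3 -m pendant '[{"travel":[0.03,-0.085,0.1],"rot":[0,0,0.007],"fingers":-1},{"travel":[0.03,-0.085,0.4],"rot":[0,0,0.007],"fingers":-1},{"travel":[0.03,-0.085,0.59],"rot":[0,0,0.007],"fingers":-1},{"travel":[0.03,-0.085,0.59],"rot":[0,0,0.007],"fingers":-1}]'
python3 -m pendant '[{"travel":[0,0.06,0],"rot":[0,0,0],"fingers":-1},{"travel":[0,0.1,0],"rot":[0,0,0],"fingers":-1},{"travel":[0,0.14,0],"rot":[0,0,0],"fingers":-1},{"travel":[0,0.18,0],"rot":[0,0,0],"fingers":-1},{"travel":[0,0.22,0],"rot":[0,0,0],"fingers":-1},{"travel":[0,0.26,0],"rot":[0,0,0],"fingers":-1},{"travel":[0,0.3,0],"rot":[0,0,0],"fingers":-1},{"travel":[0,0.34,0],"rot":[0,0,0],"fingers":-1},{"travel":[0,0.38,0],"rot":[0,0,0],"fingers":-1},{"travel":[0,0.42,0],"rot":[0,0,0],"fingers":-1}]'
python3 - <<'E'
from h import *
need(); board()
E
```

```text
clock: 18.0
tcp_pos: [0.561, -0.2038, 0.0053]
orientation: [-0.004, -0.016, 1.0, 0.002]
wrist_force: [-1.5, 0.3, -0.8]
finger_gap: 0.0
grip_force: 0.0
clock: 19.0
tcp_pos: [0.5641, -0.1546, 0.0093]
orientation: [-0.0, -0.017, 1.0, 0.0]
wrist_force: [-0.4, -1.6, 1.0]
finger_gap: 0.0005
grip_force: 0.7
t 19.0 tcp [ 0.5641 -0.1546  0.0093] toolx yaw -3.108 z [-0.001  0.    -1.   ] F [-0.4 -1.6  1. ] gap 0.0 units [0. 0. 0.]
side jig frame y range [-0.2885 -0.2672  0.1577  0.1652]
  y-0.28 n17 x [0.0664 0.083 ]
  y-0.25 n11 x [0.0676 0.0712]
  y-0.22 n35 x [0.0064 0.0709]
  y-0.19 n64 x [-0.0018  0.07  ]
  y-0.16 n66 x [-0.0018  0.026 ]
  y-0.13 n66 x [-0.0012  0.0313]
  y-0.10 n86 x [0.0002 0.0417]
  y-0.07 n92 x [-0.0003  0.051 ]
  y-0.04 n111 x [-0.0008  0.0605]
  y-0.01 n114 x [-0.0003  0.0694]
  y0.02 n65 x [0.0012 0.069 ]
  y0.05 n10 x [0.0664 0.073 ]
  y0.08 n11 x [0.0682 0.0714]
  y0.14 n9 x [0.036  0.0714]
  y0.17 n26 x [0.0359 0.0716]
top jig frame y range [-0.1306 -0.1221  0.1373  0.1664]
  y-0.13 n47 x [0.0394 0.0696]
  y-0.10 n148 x [0.0079 0.0696]
  y-0.07 n225 x [0.0013 0.0701]
  y-0.04 n224 x [0.0016 0.0682]
  y-0.01 n208 x [0.0019 0.0688]
  y0.02 n146 x [0.0006 0.0683]
  y0.08 n11 x [0.0689 0.0715]
  y0.17 n14 x [0.0358 0.0561]
```

```bash
python3 -m pendant '[{"travel":[0,0.045,0],"rot":[0,0,0],"fingers":-1},{"travel":[0,0.09,0],"rot":[0,0,0],"fingers":-1},{"travel":[0,0.135,0],"rot":[0,0,0],"fingers":-1},{"travel":[0,0.18,0],"rot":[0,0,0],"fingers":-1},{"travel":[0,0.225,0],"rot":[0,0,0],"fingers":-1},{"travel":[0,0.27,0],"rot":[0,0,0],"fingers":-1},{"travel":[0,0.315,0],"rot":[0,0,0],"fingers":-1},{"travel":[0,0.36,0],"rot":[0,0,0],"fingers":-1},{"travel":[0,0.405,0],"rot":[0,0,0],"fingers":-1},{"travel":[0,0.45,0],"rot":[0,0,0],"fingers":-1}]'
python3 -m pendant '[{"travel":[0,0.045,0],"rot":[0,0,0],"fingers":-1},{"travel":[0,0.09,0],"rot":[0,0,0],"fingers":-1},{"travel":[0,0.135,0],"rot":[0,0,0],"fingers":-1},{"travel":[0,0.18,0],"rot":[0,0,0],"fingers":-1},{"travel":[0,0.225,0],"rot":[0,0,0],"fingers":-1},{"travel":[0,0.27,0],"rot":[0,0,0],"fingers":-1},{"travel":[0,0.315,0],"rot":[0,0,0],"fingers":-1},{"travel":[0,0.36,0],"rot":[0,0,0],"fingers":-1},{"travel":[0,0.4,0],"rot":[0,0,0],"fingers":-1}]'
python3 - <<'E'
from h import *
need(); board()
E
```

```text
clock: 20.1
tcp_pos: [0.5623, -0.1005, 0.0094]
orientation: [-0.0, -0.017, 1.0, 0.0]
wrist_force: [-0.4, -1.0, -0.1]
finger_gap: 0.0005
grip_force: 0.3
clock: 21.0
tcp_pos: [0.5606, -0.0525, 0.0094]
orientation: [-0.0, -0.017, 1.0, 0.0]
wrist_force: [-0.1, -0.3, -0.2]
finger_gap: -0.0004
grip_force: 0.3
t 21.0 tcp [ 0.5606 -0.0525  0.0094] toolx yaw -3.1079 z [-0.001  0.001 -1.   ] F [-0.1 -0.3 -0.2] gap -0.0 units [0. 0. 0.]
side jig frame y range [-0.2875 -0.2705  0.1584  0.1641]
  y-0.28 n17 x [0.0671 0.0777]
  y-0.25 n11 x [0.0678 0.0716]
  y-0.22 n17 x [0.0667 0.0734]
  y-0.19 n11 x [0.0669 0.0707]
  y-0.16 n9 x [0.0675 0.0707]
  y-0.13 n33 x [0.0068 0.0703]
  y-0.10 n54 x [-0.0008  0.0716]
  y-0.07 n47 x [-0.0019  0.0239]
  y-0.04 n56 x [-0.002   0.0278]
  y-0.01 n62 x [-0.0015  0.0365]
  y0.02 n72 x [-0.0015  0.0443]
  y0.05 n83 x [0.0002 0.0537]
  y0.08 n95 x [-0.0001  0.0652]
  y0.11 n93 x [0.0002 0.0678]
  y0.14 n13 x [0.0356 0.0726]
  y0.17 n22 x [0.0354 0.072 ]
top jig frame y range [-0.2677 -0.2175  0.1504  0.1673]
  y-0.25 n9 x [0.0692 0.07  ]
  y-0.01 n32 x [0.0475 0.0702]
  y0.02 n163 x [0.009 0.069]
  y0.05 n222 x [0.001 0.069]
  y0.08 n210 x [0.0036 0.0683]
  y0.11 n201 x [0.0013 0.0698]
  y0.14 n31 x [0.0061 0.071 ]
  y0.17 n15 x [0.0344 0.0541]
```

```bash
python3 -m pendant '[{"travel":[0,0.04,0],"rot":[0,0,0],"fingers":-1},{"travel":[0,0.08,0],"rot":[0,0,0],"fingers":-1},{"travel":[0,0.12,0],"rot":[0,0,0],"fingers":-1},{"travel":[0,0.15,0],"rot":[0,0,0],"fingers":-1},{"travel":[0,0.18,0],"rot":[0,0,0],"fingers":-1}]'
python3 -m pendant '[{"travel":[0,0.02,0],"rot":[0,0,0],"fingers":-1},{"travel":[0,0.04,0],"rot":[0,0,0],"fingers":-1},{"travel":[0,0.055,0],"rot":[0,0,0],"fingers":-1}]'
python3 -m pendant '[{"travel":[0,0.015,0],"rot":[0,0,0],"fingers":-1},{"travel":[0,0.03,0],"rot":[0,0,0],"fingers":-1},{"travel":[0,0.03,0],"rot":[0,0,0],"fingers":-1}]'
```

```text
clock: 21.6
tcp_pos: [0.5599, -0.0311, 0.0095]
orientation: [-0.0, -0.017, 1.0, 0.0]
wrist_force: [-0.1, -1.4, -0.4]
finger_gap: -0.0
grip_force: 0.5
clock: 21.9
tcp_pos: [0.5597, -0.0246, 0.0095]
orientation: [-0.0, -0.017, 1.0, 0.0]
wrist_force: [0.1, 0.0, 1.3]
finger_gap: -0.0003
grip_force: 0.5
clock: 22.2
tcp_pos: [0.5596, -0.0209, 0.0094]
orientation: [-0.0, -0.017, 1.0, 0.0]
wrist_force: [-0.1, -0.0, -0.2]
finger_gap: -0.0001
grip_force: 0.0
```

```bash
python3 -m pendant '[{"travel":[0,0.015,0],"rot":[0,0,0],"fingers":-1},{"travel":[0,0.03,0],"rot":[0,0,0],"fingers":-1},{"travel":[0,0.03,0],"rot":[0,0,0],"fingers":-1}]'
python3 -m pendant '[{"travel":[0,0.015,0],"rot":[0,0,0],"fingers":-1},{"travel":[0,0.03,0],"rot":[0,0,0],"fingers":-1}]'
```

```text
clock: 22.5
tcp_pos: [0.5595, -0.0187, 0.0095]
orientation: [-0.0, -0.017, 1.0, -0.001]
wrist_force: [-0.4, -4.4, 0.7]
finger_gap: -0.0001
grip_force: 2.4
clock: 22.7
tcp_pos: [0.5595, -0.0181, 0.0096]
orientation: [-0.001, -0.016, 1.0, -0.004]
wrist_force: [-2.0, -18.3, -0.3]
finger_gap: 0.0
grip_force: 9.0
```

The board met the stop at the expected place (−18 N, no more motion). I'm re-seating the long edge with both fingers, then a last light touch on the end.

```bash
python3 -m pendant '[{"travel":[0,-0.2,0],"rot":[0,0,0],"fingers":-1},{"travel":[0,-0.25,-0.3],"rot":[0,0,0],"fingers":-1},{"travel":[0.3,-0.25,-0.6],"rot":[0,0,0],"fingers":1},{"travel":[0.65,0.1,-0.6],"rot":[0,0,0],"fingers":1},{"travel":[0.65,0.5,-0.6],"rot":[0,0,0],"fingers":1},{"travel":[0.65,0.9,-0.6],"rot":[0,0,0],"fingers":1},{"travel":[0.65,0.9,-0.6],"rot":[0,0,0],"fingers":1},{"travel":[0.65,0.9,-0.6],"rot":[0,0,0],"fingers":1}]'
python3 - <<'E'
from h import *
need(.485,.098,-.004); rotneed(np.pi+.037); board()
E
```

```text
clock: 23.5
tcp_pos: [0.4775, 0.0927, 0.0816]
orientation: [-0.0, -0.019, 1.0, 0.0]
wrist_force: [0.7, -0.7, -0.4]
finger_gap: 0.085
grip_force: 0.0
t 23.5 tcp [0.4775 0.0927 0.0816] toolx yaw -3.1044 z [-0.     0.001 -1.   ] F [ 0.7 -0.7 -0.4] gap 0.085 units [-0.064  0.041  0.714]
rot units [ 0.001 -0.     0.   ]
side jig frame y range [-0.2851 -0.2599  0.1558  0.1619]
  y-0.28 n16 x [0.0672 0.0787]
  y-0.25 n13 x [0.0681 0.0718]
  y-0.22 n13 x [0.067  0.0709]
  y-0.19 n12 x [0.0677 0.071 ]
  y-0.16 n10 x [0.0682 0.0717]
  y-0.13 n14 x [0.066 0.071]
  y-0.10 n12 x [0.067  0.0713]
  y-0.07 n70 x [0.0015 0.0704]
  y-0.04 n120 x [-0.0016  0.0693]
  y-0.01 n118 x [-0.001   0.0707]
  y0.02 n123 x [-0.0005  0.0705]
  y0.05 n107 x [-0.0018  0.0702]
  y0.08 n102 x [-0.0005  0.0694]
  y0.11 n97 x [0.0031 0.0696]
  y0.14 n75 x [0.0149 0.0704]
  y0.17 n25 x [0.0323 0.0719]
top jig frame y range [-0.2739 -0.2433  0.0192  0.0221]
  y-0.25 n10 x [0.0691 0.0704]
  y-0.10 n9 x [0.0691 0.0705]
  y-0.07 n51 x [0.0001 0.0704]
  y-0.04 n225 x [0.0012 0.0697]
  y-0.01 n212 x [0.0008 0.0675]
  y0.02 n118 x [0.0014 0.068 ]
```

```bash
python3 -m pendant '[{"travel":[0,0.03,0.3],"rot":[0,0,0],"fingers":1},{"travel":[0,0.03,0.7],"rot":[0,0,0],"fingers":1},{"travel":[0,0.03,0.71],"rot":[0,0,0],"fingers":1},{"travel":[-0.15,0.03,0.71],"rot":[0,0,0],"fingers":1},{"travel":[-0.28,0.03,0.71],"rot":[0,0,0],"fingers":1},{"travel":[-0.34,0.03,0.71],"rot":[0,0,0],"fingers":1},{"travel":[-0.37,0.03,0.71],"rot":[0,0,0],"fingers":1},{"travel":[-0.39,0.03,0.71],"rot":[0,0,0],"fingers":1}]'
python3 -m pendant '[{"travel":[-0.015,0,0],"rot":[0,0,0],"fingers":1},{"travel":[-0.03,0,0],"rot":[0,0,0],"fingers":1}]'
```

```text
clock: 24.4
tcp_pos: [0.5244, 0.0959, -0.0031]
orientation: [-0.0, -0.016, 1.0, 0.0]
wrist_force: [-0.9, -0.7, 1.7]
finger_gap: 0.0853
grip_force: 0.6
clock: 24.6
tcp_pos: [0.5245, 0.0965, -0.004]
orientation: [-0.003, -0.017, 1.0, 0.0]
wrist_force: [-8.8, -0.5, 6.0]
finger_gap: 0.0852
grip_force: 4.7
```

Seated. Now the light end touch.

```bash
python3 -m pendant '[{"travel":[0.3,0,0],"rot":[0,0,0],"fingers":1},{"travel":[0.35,0,-0.4],"rot":[0,0,0],"fingers":1},{"travel":[0.35,-0.2,-0.7],"rot":[0,0,0],"fingers":-1},{"travel":[0.3,-0.6,-0.7],"rot":[0,0,0],"fingers":-1},{"travel":[0.2,-1,-0.7],"rot":[0,0,0],"fingers":-1},{"travel":[0.2,-1,-0.7],"rot":[0,0,0],"fingers":-1},{"travel":[0.2,-1,-0.7],"rot":[0,0,0],"fingers":-1}]'
python3 - <<'E'
from h import *
need(.5605,-.045,.0095); rotneed(np.pi+.037)
E
```

```text
clock: 25.3
tcp_pos: [0.5079, -0.0251, 0.0803]
orientation: [-0.0, -0.015, 1.0, 0.0]
wrist_force: [-0.5, 0.8, 0.1]
finger_gap: 0.0125
grip_force: 0.0
t 25.3 tcp [ 0.5079 -0.0251  0.0803] toolx yaw -3.1107 z [-0.001  0.001 -1.   ] F [-0.5  0.8  0.1] gap 0.012 units [-0.433 -0.18   0.59 ]
rot units [ 0.001 -0.001 -0.006]
```

```bash
python3 -m pendant '[{"travel":[-0.1,-0.2,0],"rot":[0,0,-0.006],"fingers":-1},{"travel":[-0.45,-0.2,0],"rot":[0,0,-0.006],"fingers":-1},{"travel":[-0.45,-0.2,0],"rot":[0,0,-0.006],"fingers":-1},{"travel":[-0.45,-0.2,0.3],"rot":[0,0,-0.006],"fingers":-1},{"travel":[-0.45,-0.2,0.58],"rot":[0,0,-0.006],"fingers":-1},{"travel":[-0.45,-0.2,0.58],"rot":[0,0,-0.006],"fingers":-1}]'
python3 -m pendant '[{"travel":[0,0.08,0],"rot":[0,0,0],"fingers":-1},{"travel":[0,0.14,0],"rot":[0,0,0],"fingers":-1},{"travel":[0,0.18,0],"rot":[0,0,0],"fingers":-1},{"travel":[0,0.21,0],"rot":[0,0,0],"fingers":-1},{"travel":[0,0.23,0],"rot":[0,0,0],"fingers":-1}]'
python3 -c "
from h import *
need(None,-.018)"
```

```text
clock: 25.9
tcp_pos: [0.5577, -0.0436, 0.0061]
orientation: [-0.005, -0.021, 1.0, 0.002]
wrist_force: [-0.7, 0.1, -0.8]
finger_gap: -0.0002
grip_force: 0.0
clock: 26.4
tcp_pos: [0.5624, -0.0183, 0.0116]
orientation: [0.001, -0.02, 1.0, 0.0]
wrist_force: [-0.1, -1.4, 1.4]
finger_gap: -0.0002
grip_force: 0.9
t 26.4 tcp [ 0.5624 -0.0183  0.0116] toolx yaw -3.101 z [ 0.001  0.    -1.   ] F [-0.1 -1.4  1.4] gap -0.0 units [-0.     0.003  0.   ]
```

```bash
python3 -m pendant '[{"travel":[0,0.015,0],"rot":[0,0,0],"fingers":-1},{"travel":[0,0.025,0],"rot":[0,0,0],"fingers":-1}]'
python3 -m pendant '[{"travel":[0,-0.15,0],"rot":[0,0,0],"fingers":-1},{"travel":[0,-0.35,0],"rot":[0,0,0],"fingers":-1},{"travel":[0,-0.4,-0.4],"rot":[0,0,0],"fingers":-1},{"travel":[0.3,-0.8,-0.8],"rot":[0,0,0],"fingers":-1},{"travel":[0.7,-1,-1],"rot":[0,0,0],"fingers":-1},{"travel":[1,-1,-1],"rot":[0,0,0],"fingers":-1},{"travel":[1,-1,-1],"rot":[0,0,0],"fingers":-1}]'
python3 -m pendant '[{"travel":[0.4,-0.4,-0.2],"rot":[0,0,0],"fingers":-1},{"travel":[0.6,-0.8,-0.4],"rot":[0,0,0],"fingers":-1},{"travel":[0.6,-1,-0.4],"rot":[0,0,0],"fingers":-1},{"travel":[0.6,-1,-0.4],"rot":[0,0,0],"fingers":-1}]'
python3 - <<'E'
from h import *
need(); board()
d=env.read_camera("side")[1]
c=cloud("side",d,np.ones(d.shape,bool)); g=c[(c[:,1]>.2)&(c[:,1]<.24)&(c[:,0]>.5)&(c[:,0]<.595)&(c[:,2]>.04)]
for z in np.arange(.04,.1,.01):
    q=g[(g[:,2]>z)&(g[:,2]<z+.01)]
    if len(q):print(round(z,2),len(q),np.round([q[:,0].min(),q[:,0].max(),np.median(q[:,1])],4))
d=env.read_camera("top")[1]
for n in("offcut","tape","glue","saw"):
    o=env.outline_of("top",n)[:1]
    if o: o=o[0]; print(n,round(o["conf"],2),np.round(np.median(cloud("top",d,o["mask"]),0),4),np.round(np.median(cloud("top",np.load("top0.npy"),o["mask"]),0),4))
    else: print(n,"-")
a=cv2.imread("pics/top0.png").astype(int); b=env.read_camera("top")[0].astype(int)
for n,(x,y,w,h) in dict(offcut=(230,215,40,26),tape=(150,200,35,35),glue=(150,145,45,40),saw=(480,105,35,160)).items():
    print(n,"mean pic change",abs(a-b)[y:y+h,x:x+w].mean().round(1))
E
```

```text
clock: 26.6
tcp_pos: [0.5625, -0.0179, 0.0116]
orientation: [0.0, -0.019, 1.0, -0.002]
wrist_force: [-1.2, -8.7, 3.7]
finger_gap: 0.0002
grip_force: 5.0
clock: 27.3
tcp_pos: [0.4435, -0.1414, 0.1321]
orientation: [-0.0, -0.019, 1.0, 0.0]
wrist_force: [0.8, 0.6, 0.6]
finger_gap: -0.0001
grip_force: 0.0
clock: 27.7
tcp_pos: [0.3795, -0.2691, 0.1805]
orientation: [0.001, -0.017, 1.0, -0.002]
wrist_force: [0.6, 0.8, -0.7]
finger_gap: -0.0001
grip_force: 0.0
t 27.7 tcp [ 0.3795 -0.2691  0.1805] toolx yaw -3.1084 z [ 0.003 -0.004 -1.   ] F [ 0.6  0.8 -0.7] gap -0.0 units [0. 0. 0.]
side jig frame y range [-0.2824 -0.2678  0.1264  0.1367]
  y-0.28 n16 x [0.0668 0.0704]
  y-0.25 n14 x [0.0676 0.0714]
  y-0.22 n15 x [0.0674 0.0719]
  y-0.19 n13 x [0.0679 0.0705]
  y-0.16 n10 x [0.0669 0.0719]
  y-0.13 n14 x [0.0682 0.0719]
  y-0.10 n10 x [0.0672 0.0708]
  y-0.07 n59 x [0.0008 0.0712]
  y-0.04 n125 x [-0.0004  0.0697]
  y-0.01 n109 x [0.0004 0.069 ]
  y0.02 n87 x [0.0122 0.0707]
  y0.05 n80 x [0.0168 0.0692]
  y0.08 n65 x [0.0265 0.0721]
  y0.11 n39 x [0.0413 0.071 ]
  y0.14 n16 x [0.0509 0.072 ]
top jig frame y range [-0.2372 -0.1432  0.1561  0.1593]
  y-0.22 n12 x [0.068  0.0706]
  y-0.10 n11 x [0.0693 0.0711]
  y-0.07 n47 x [0.003  0.0701]
  y-0.04 n216 x [0.0012 0.0698]
  y-0.01 n197 x [0.0018 0.0681]
  y0.02 n222 x [0.0005 0.0682]
  y0.05 n229 x [0.001  0.0687]
  y0.08 n220 x [0.0012 0.069 ]
  y0.11 n208 x [0.0016 0.0703]
  y0.14 n232 x [0.0018 0.0686]
  y0.17 n36 x [0.0031 0.0573]
offcut 0.57 [0.4339 0.198  0.0365] [0.4341 0.1977 0.0365]
tape 0.89 [0.4563 0.4086 0.0616] [0.4561 0.4087 0.0616]
glue 0.55 [0.5923 0.3924 0.1227] [0.5924 0.3924 0.1227]
saw 0.71 [ 0.6339 -0.5079  0.0083] [ 0.6339 -0.5077  0.0084]
offcut mean pic change 1.5
tape mean pic change 1.4
glue mean pic change 1.3
saw mean pic change 14.5
```

The board is flat along the fence (far edge at jig x ≈ 0.069-0.070 for its whole length) and the end contact is confirmed by force. The bystanders are unmoved. One quick top-view check of the stop, then I hand in.

```bash
python3 - <<'E'
from h import *
d=env.read_camera("top")[1]; c=cloud("top",d,np.ones(d.shape,bool))
g=c[(c[:,1]>.2)&(c[:,1]<.24)&(c[:,0]>.5)&(c[:,0]<.6)&(c[:,2]>.03)]
for x in np.arange(.5,.6,.01):
    q=g[abs(g[:,0]-x-.005)<.005]
    if len(q): print(round(x,2),len(q),np.round(np.percentile(q[:,1],[2,50,98]),3),np.round(np.percentile(q[:,2],[2,50,98]),3))
if not len(g[(g[:,0]<.555)&(g[:,2]>.05)]): print("down, handing in"); print(env.hand_in())
E
```

```text
0.53 20 [0.201 0.208 0.215] [0.031 0.036 0.042]
0.54 20 [0.202 0.209 0.216] [0.031 0.036 0.04 ]
0.55 22 [0.202 0.209 0.216] [0.03  0.036 0.041]
0.56 33 [0.2   0.211 0.227] [0.031 0.038 0.045]
0.57 36 [0.2   0.216 0.229] [0.033 0.038 0.063]
0.58 91 [0.2   0.218 0.237] [0.032 0.081 0.098]
0.59 66 [0.201 0.213 0.238] [0.033 0.086 0.097]
down, handing in
the job is handed in; nothing more can be done
None
```

The job is handed in at about 28 s: the flip stop is fully down, the board lies flat against the fence with its left end touching the stop, and the offcut, tape measure, glue bottle and saw have not moved.

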